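# Load a laser marker's slab with sanding blocks and start it

## Robot

A 6-joint arm with a two-finger parallel gripper is mounted at the origin on the work surface. World frame = base frame: x ahead of the robot, y to its left, z up, the work surface at z = 0. Lengths are in mm, angles in rad, forces in N, time in s.
With the tool pointing down it reaches from about 350 to 875 mm from the base axis. Payload 4.2 kg.
Tool frame: the origin (TCP) lies between the finger pads; the fingertips stand 11 mm ahead of it and the grasp point (between the pads) lies 8 mm behind it; z points along the fingers, x is the direction in which the jaws open and shut, and the axes are right-handed (so a half turn about z gives the same grasp; the last joint's range is limited). The gripper opens to 85 mm and grips with 20 to 120 N. Pads are 22 mm wide; open, the fingers measure 114 mm over their backs; the gripper's body (76 mm by 85 mm) begins 54 mm behind the grasp point. The pads swing forward as they close: fully open they stand 13 mm farther back than shut.
Start: joints at [-0.943, 0.385, 0.008, 0, -1.194, -0.259], TCP at [225.324, -582.948, 242.312] pointing down, gripper open.
Joint ranges: [-3.14, 3.14], [-1.21, 2.06], [-1.07, 1.41], [-3.16, 2.05], [-2.99, -0.16], [-3.1, 3.1]. Speed limits (rad/s): [2.79, 2.79, 3.14, 3.14, 3.14, 3.14].

## Interface

Orientations are given as a rotation vector (axis times angle).
In Python, from station import ctrl, eyes, job gives the robot as it stands.
- The arm moves only by the tool servo_tool, never from a script. Its argument "motion" is a list of rows, each a list of 3 entries, a list of its own where there are three numbers: the shift along the tool's x, y, z normalised to -1 to 1, where 1 is 0.25 m, then the turn, a rotation vector about the tool's x, y, z normalised to -1 to 1, where 1 is 90 degrees, then the finger opening in mm, from 0 to 85.4. A call has 1 to 8 rows; each row shifts and turns the commanded pose from where the row before left it, along the tool's axes as they then stand; what a row does not reach is not made up. A row lasts 1/10 s, in which the tool goes at most 50 mm and 8.59 degrees, less where a joint would pass 70% of its speed; a pose out of reach is approached as far as the arm can. A call with a number of a shift or a turn outside -1 to 1 is refused whole. A call with a gripper value outside its range is refused whole. The fingers move at their own pace and stop on an object; "squeeze" is the grip in N (left out, the last holds). Time passes only in rows, so rows that do not move let the fingers close. It gives the time, the measured TCP pose, the force and the opening at its end, in the units of the state.
- ctrl.get_obs(): the state, without advancing time (a new reading comes with each control period).
- eyes.snapshot(name): name is "side" or "top"; returns the picture (400x640x3 uint8, red, green, blue); there is no depth.
- eyes.camera_info(name): a dict with "fx", "fy", "cx", "cy" (pixels), "world_from_camera" (4x4, takes a point from camera to world coordinates). Camera axes: x right, y down, z forward; pixel columns grow to the right and rows downward; lengths in mm; the calibration is good to about 2 mm. A picture is of the moment at which its call begins. camera_info takes no time and is no camera call.
- job.hand_in(): hands the job in, once; it reports no verdict.
The state is a dict: "t": time; "q": joint angles; "qvel": joint speeds; "tau": joint torques, N m; "tool_pos": TCP position; "tool_rot": TCP orientation; "wrist_force": force on the tool from outside, world axes, zero at the start; "moment": the same for the moment, N m; "width": opening from 0.0 (shut) to 1.0 (fully open).
Only numpy, scipy, OpenCV 4.12 (cv2) and the standard library are available. Lean on these libraries where they do the work, as an engineer would, in place of code of your own. Each camera call takes 0.05 s, during which the arm holds its last target.

## Task

First press the round key on the keypad to switch on the fume extractor, then clear the slab by standing the aluminium focus gauge upright in the middle of its black tray, and lay every beech sanding block there is, rib up, squarely in one of the interlocking outlines on the slab, filling the row of three before the crosswise pair. Once the layer lies complete, press the large rectangular start key; press each key straight down until it resists fully and hold it a moment, without pounding it. Never press the small square stop key, do not tip the gauge over, and leave everything else where it is.

Things in the scene. Friction and masses are not known exactly. Their poses are not given: they have to be found in the camera images.
- slab: fixed plywood loading slab, 200 (x) x 240 (y) x 18 mm high, origin at the centre of its underside on the table; five thin dark outlines (100 x 68 mm) on it show the layer: a row of three, side by side, at its -x side, and a crosswise pair beyond, at +x. Blocks centred in them lie 10 mm apart. A grey drive box 60 mm high stands 230 mm from the origin along +x
- slot0 (a point): centre, on the slab's top face (18 mm above the table), of the outer outline of the row of three at the slab's -y side; x is the outline's long axis, y its short one, z up
- slot1 (a point): middle place of the row of three (its 96 mm blocks lie side by side, 74 mm from centre to centre); axes as slot0
- slot2 (a point): other outer place of the row of three, slab +y side; axes as slot0
- slot3 (a point): first place of the crosswise pair, beyond the row of three (slab +x side); it is turned 90 degrees from the row; x is again its long axis
- slot4 (a point): second place of the crosswise pair, end to end with slot3 (106 mm from centre to centre); axes as slot3
- console: fixed grey console, 110 (x) x 170 (y) x 46 mm high, level on the table, origin at the centre of its underside. Its flat black top is a keypad with three grey keys, 3.5 mm proud, in one row along its y. A key is pressed straight down, gives only 2 mm, is fully down at 6 N, registers when pressed with over 4 N for 0.2 s and is damaged over 40 N
- fan_key_top (a point): centre of the top face (about 52 mm above the table) of the extractor key: the round membrane key, 34 mm across, at the +y end of the row, 44 mm from the stop key; x and y along the console's, z up
- stop_key_top (a point): centre of the top face of the stop key: the small square middle key, 18 x 18 mm; not to be touched
- start_key_top (a point): centre of the top face of the start key: the large rectangular key, 32 x 48 mm (long side along console y), at the -y end of the row, 50 mm from the stop key; behaves like the extractor key
- gauge_c (a point): centre (41 mm above its underside) of the focus gauge: a bare aluminium upright, 60 mm long (x) x 32 mm wide (y) x 82 mm high, 0.3 kg; its top 22 mm is a step only 36 mm long (at its -x end). It stands loose on the slab at the start; grip it across its 32 mm sides (along its y). z up
- tray_in (a point): centre of the inner floor (6 mm above the table) of the gauge's tray: a fixed shallow black tray, 124 x 104 mm outside, walls 6 mm thick and 16 mm high, inside 112 mm (x) x 92 mm (y)
- brush_grip (a point): handle of a brush lying on the table, 190 mm long; a bystander
- block1_c (a point): centre (28 mm above its underside) of a sanding block of pale beech, absent in some starts: flat base 96 mm (x) x 64 mm (y) x 20 mm high, and on its middle an upright hand rib 66 mm (x) x 26 mm (y) x 36 mm high, to be gripped across its 26 mm (along y); 56 mm high in all, about 0.13 kg. x along the rib, z up
- block2_c (a point): centre of another sanding block, the same as block1 in all, absent in some starts
- block3_c (a point): centre of another sanding block, the same as block1 in all, absent in some starts
- block4_c (a point): centre of another sanding block, the same as block1 in all, absent in some starts
- block5_c (a point): centre of another sanding block, the same as block1 in all, absent in some starts
- mug_c (a point): centre of a white mug, 76 mm across, 90 mm high; a bystander
- spray_c (a point): centre of a closed metal can, 60 mm across, 150 mm high; a bystander
- tape_c (a point): centre of a cardboard ring of tape, 100 mm across, 25 mm high; a bystander
- offcut_c (a point): centre of a plain flat wood offcut without any rib, 110 x 50 x 30 mm; a bystander
- caliper_c (a point): centre of a steel caliper lying flat, 190 mm long; a bystander

How it is judged (in metres and radians):
On the way, in this order (a step that is already met when the one before it is completed fails the run):
1. the round extractor key is pressed with over 4 N (contact force between fan_key and anything else above 4 N), for 0.2 s.
2. the gauge stands in its tray and the layer is laid, all released (horizontal distance between gauge_c and tray_in below 0.025 m and z of gauge_c in the frame of tray_in between 0.035 and 0.047 m and angle between each of gauge_c, block1_c, block2_c, block3_c, block4_c, block5_c's own z axis and vertical below 0.12 rad and ((horizontal distance between block1_c and slot0 below 0.012 m and angle between the x axis of block1_c and the x axis of slot0, either way round below 0.15 rad) or (horizontal distance between block1_c and slot1 below 0.012 m and angle between the x axis of block1_c and the x axis of slot1, either way round below 0.15 rad) or (horizontal distance between block1_c and slot2 below 0.012 m and angle between the x axis of block1_c and the x axis of slot2, either way round below 0.15 rad) or (horizontal distance between block1_c and slot3 below 0.012 m and angle between the x axis of block1_c and the x axis of slot3, either way round below 0.15 rad) or (horizontal distance between block1_c and slot4 below 0.012 m and angle between the x axis of block1_c and the x axis of slot4, either way round below 0.15 rad)) and ((horizontal distance between block2_c and slot0 below 0.012 m and angle between the x axis of block2_c and the x axis of slot0, either way round below 0.15 rad) or (horizontal distance between block2_c and slot1 below 0.012 m and angle between the x axis of block2_c and the x axis of slot1, either way round below 0.15 rad) or (horizontal distance between block2_c and slot2 below 0.012 m and angle between the x axis of block2_c and the x axis of slot2, either way round below 0.15 rad) or (horizontal distance between block2_c and slot3 below 0.012 m and angle between the x axis of block2_c and the x axis of slot3, either way round below 0.15 rad) or (horizontal distance between block2_c and slot4 below 0.012 m and angle between the x axis of block2_c and the x axis of slot4, either way round below 0.15 rad)) and ((horizontal distance between block3_c and slot0 below 0.012 m and angle between the x axis of block3_c and the x axis of slot0, either way round below 0.15 rad) or (horizontal distance between block3_c and slot1 below 0.012 m and angle between the x axis of block3_c and the x axis of slot1, either way round below 0.15 rad) or (horizontal distance between block3_c and slot2 below 0.012 m and angle between the x axis of block3_c and the x axis of slot2, either way round below 0.15 rad) or (horizontal distance between block3_c and slot3 below 0.012 m and angle between the x axis of block3_c and the x axis of slot3, either way round below 0.15 rad) or (horizontal distance between block3_c and slot4 below 0.012 m and angle between the x axis of block3_c and the x axis of slot4, either way round below 0.15 rad)) and ((horizontal distance between block4_c and slot0 below 0.012 m and angle between the x axis of block4_c and the x axis of slot0, either way round below 0.15 rad) or (horizontal distance between block4_c and slot1 below 0.012 m and angle between the x axis of block4_c and the x axis of slot1, either way round below 0.15 rad) or (horizontal distance between block4_c and slot2 below 0.012 m and angle between the x axis of block4_c and the x axis of slot2, either way round below 0.15 rad) or (horizontal distance between block4_c and slot3 below 0.012 m and angle between the x axis of block4_c and the x axis of slot3, either way round below 0.15 rad) or (horizontal distance between block4_c and slot4 below 0.012 m and angle between the x axis of block4_c and the x axis of slot4, either way round below 0.15 rad)) and ((horizontal distance between block5_c and slot0 below 0.012 m and angle between the x axis of block5_c and the x axis of slot0, either way round below 0.15 rad) or (horizontal distance between block5_c and slot1 below 0.012 m and angle between the x axis of block5_c and the x axis of slot1, either way round below 0.15 rad) or (horizontal distance between block5_c and slot2 below 0.012 m and angle between the x axis of block5_c and the x axis of slot2, either way round below 0.15 rad) or (horizontal distance between block5_c and slot3 below 0.012 m and angle between the x axis of block5_c and the x axis of slot3, either way round below 0.15 rad) or (horizontal distance between block5_c and slot4 below 0.012 m and angle between the x axis of block5_c and the x axis of slot4, either way round below 0.15 rad)) and z of block1_c in the frame of slot0 between 0.022 and 0.034 m and z of block2_c in the frame of slot0 between 0.022 and 0.034 m and z of block3_c in the frame of slot0 between 0.022 and 0.034 m and z of block4_c in the frame of slot0 between 0.022 and 0.034 m and z of block5_c in the frame of slot0 between 0.022 and 0.034 m and horizontal distance between any of block1_c, block2_c, block3_c, block4_c, block5_c and slot0 below 0.012 m and horizontal distance between any of block1_c, block2_c, block3_c, block4_c, block5_c and slot1 below 0.012 m and horizontal distance between any of block1_c, block2_c, block3_c, block4_c, block5_c and slot2 below 0.012 m and contact force between each of block1, block2, block3, block4, block5, gauge and the fingers below 0.3 N), for 0.3 s.
3. the rectangular start key is pressed with over 4 N (contact force between start_key and anything else above 4 N), for 0.2 s.
At the end, for the whole second after the job is handed in: every present block lies flat on the slab within 12 mm and 0.15 rad of one of the five outlines (either way round), each of the three outlines of the row holds a block, the gauge stands upright within 25 mm of the middle of its tray, all released and at rest (all of step 2 and linear speed of each of block1, block2, block3, block4, block5, gauge below 0.02 m/s); the robot touches nothing.
It fails at once if the stop key is pressed (over 2 N) (contact force between stop_key and anything else above 2 N).
It fails at once if a key is pounded (over 40 N) (contact force between any of fan_key, start_key and anything else above 40 N).
It fails at once if the gauge is tipped over (angle between gauge_c's own z axis and vertical above 0.7 rad).
It fails at once if a bystander is moved more than 40 mm (distance of any of mug_c, spray_c, tape_c, offcut_c, caliper_c, brush_grip from where it was at the start of the episode above 0.04 m).
Of block1, block2, block3, block4, block5 only 3 to 5 are there at a start; the rules pass over those that are not, and their reading is None.
At some moment in a run one of block1, block2, block3, block4, block5 may be knocked a few centimetres aside while the robot is not near it.
It also fails if it takes over 210 s, if anything falls off the work surface, if the arm or the gripper's body presses on something with over 40 N, if the wrist force passes 120 N, or if a joint passes its speed limit or range.

## Working session

There is one attempt and no reset: what is moved stays moved. The work goes in short steps, Python scripts to look and compute and a tool call to move; the robot and the scene stay as the last step left them, time stands still between calls to the robot, and variables do not carry over. Pictures are saved under pics/ and viewed, and the job is handed in when it is done.

Besides the shell and the picture viewer there is one more tool, called after "Call:" as a command line: name --argument value ..., lists and objects as JSON in quotes. servo_tool: Moves the arm, as the interface text tells. Scaled input: -1 to 1 covers 0.25 m each way for a shift and 90 degrees each way for a turn. Its arguments: {"type":"object","properties":{"motion":{"type":"array","items":{"type":"array"}},"squeeze":{"type":"number"}},"required":["motion"]}

```bash
ls; mkdir -p pics
python3 - <<'E'
from station import ctrl, eyes, job
import cv2, json
for n in ("side","top"):
    im=eyes.snapshot(n); cv2.imwrite(f"pics/{n}0.png",im[:,:,::-1])
    c=eyes.camera_info(n); print(n,c)
print(ctrl.get_obs())
E
```

```text
pics
side {'fx': 466.70342138025467, 'fy': 466.70342138025467, 'cx': 321.0582779209879, 'cy': 206.22264802775234, 'world_from_camera': array([[-6.88805122e-01, -3.77393828e-01,  6.18968014e-01,
        -4.81800450e+02],
       [-7.24946292e-01,  3.59302377e-01, -5.87668848e-01,
         9.72254075e+02],
       [-6.14081986e-04, -8.53507879e-01, -5.21079574e-01,
         9.27190970e+02],
       [ 0.00000000e+00,  0.00000000e+00,  0.00000000e+00,
         1.00000000e+00]])}
top {'fx': 453.98380723768423, 'fy': 453.98380723768423, 'cx': 322.29712810348894, 'cy': 202.63072147962635, 'world_from_camera': array([[ 2.25499029e-02, -9.94040154e-01,  1.06656802e-01,
         3.92957872e+02],
       [-9.99742025e-01, -2.27111278e-02, -2.97096616e-04,
        -4.79332284e+00],
       [ 2.71762222e-03, -1.06622588e-01, -9.94295851e-01,
         1.65100677e+03],
       [ 0.00000000e+00,  0.00000000e+00,  0.00000000e+00,
         1.00000000e+00]])}
{'t': 0.1, 'q': array([-9.43389873e-01,  3.85528811e-01,  6.74736395e-03, -4.18512907e-04,
       -1.19402164e+00, -2.58624737e-01]), 'qvel': array([ 0.00059598, -0.00220017,  0.00274776,  0.00161517, -0.00093658,
       -0.00038161]), 'tau': array([-2.19789981e-03, -3.93316698e+01,  1.88928330e+01,  4.19796333e+00,
       -2.56633379e-03,  2.52903298e-06]), 'tool_pos': array([ 225.14248139, -582.49690692,  241.29781572]), 'tool_rot': array([-1.77569214e+00, -2.58949143e+00, -1.63295898e-03]), 'wrist_force': array([ 1.17498993,  0.63776304, -0.50436517]), 'moment': array([0.04537913, 0.00629172, 0.03629877]), 'width': 0.9951670706386482}
```

View pics/top0.png

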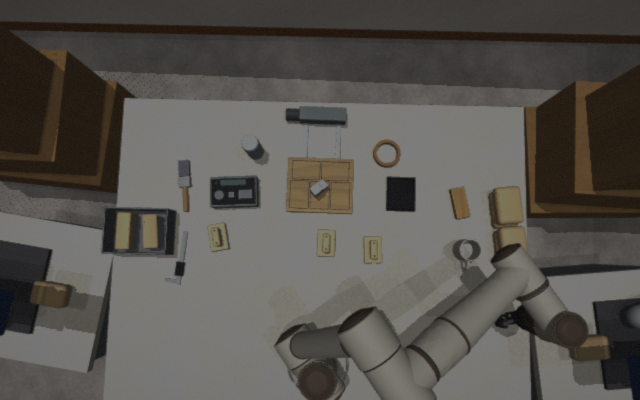

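View pics/side0.png

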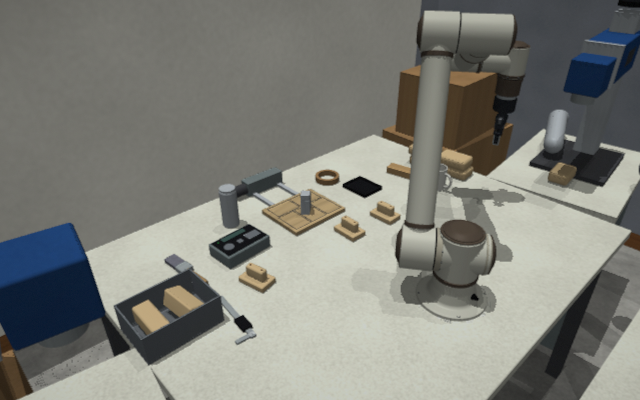

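```bash
cat > h.py <<'E'
import numpy as np, cv2
from scipy.spatial.transform import Rotation as R
from station import ctrl, eyes, job
def cam(n):
    c=eyes.camera_info(n); return c
def unproj(n,u,v,z):
    c=cam(n);T=c["world_from_camera"]
    d=T[:3,:3]@np.array([(u-c["cx"])/c["fx"],(v-c["cy"])/c["fy"],1.]);o=T[:3,3]
    return o+d*(z-o[2])/d[2]
def proj(n,P):
    c=cam(n);T=c["world_from_camera"];p=(np.atleast_2d(P)-T[:3,3])@T[:3,:3]
    return np.c_[p[:,0]/p[:,2]*c["fx"]+c["cx"],p[:,1]/p[:,2]*c["fy"]+c["cy"]]
def rect(n,u,x0,x1,y0,y1,z,s=1.0):
    """ortho-rectified view at height z; x0..x1,y0..y1 world; image up=+x, left=+y; s px/mm"""
    im=u if isinstance(u,np.ndarray) else None
    W=[(x1,y1),(x1,y0),(x0,y0),(x0,y1)]
    src=proj(n,[[a,b,z] for a,b in W]).astype(np.float32)
    w=int((y1-y0)*s);h=int((x1-x0)*s)
    dst=np.float32([[0,0],[w,0],[w,h],[0,h]])
    return cv2.warpPerspective(im,cv2.getPerspectiveTransform(src,dst),(w,h),flags=cv2.INTER_CUBIC)
def snap(n,tag):
    im=eyes.snapshot(n)[:,:,::-1].copy(); cv2.imwrite(f"pics/{tag}.png",im); return im
def pose():
    o=ctrl.get_obs(); return o["tool_pos"],R.from_rotvec(o["tool_rot"]),o
E
python3 - <<'E'
from h import *
im=cv2.imread("pics/top0.png")
cv2.imwrite("pics/c1.png",cv2.resize(im[130:270,160:360],None,fx=4,fy=4,interpolation=cv2.INTER_CUBIC))
cv2.imwrite("pics/c2.png",cv2.resize(im[90:290,280:480],None,fx=3,fy=3,interpolation=cv2.INTER_CUBIC))
for p in [(218,237),(326,242),(373,249),(320,186),(401,194),(234,192),(507,206)]: print(p,unproj("top",*p,30).round())
im=cv2.imread("pics/side0.png")
cv2.imwrite("pics/c3.png",cv2.resize(im[160:300,150:410],None,fx=3,fy=3,interpolation=cv2.INTER_CUBIC))
E
```

```text
(218, 237) [435. 363.  30.]
(326, 242) [426. -22.  30.]
(373, 249) [ 405. -189.   30.]
(320, 186) [627.   4.  30.]
(401, 194) [ 605. -288.   30.]
(234, 192) [598. 313.  30.]
(507, 206) [ 570. -669.   30.]
```

View pics/c1.png

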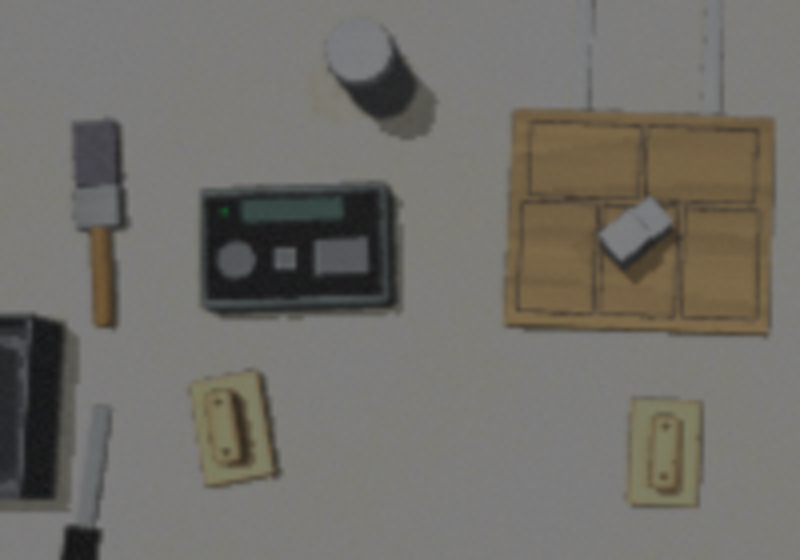

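View pics/c2.png

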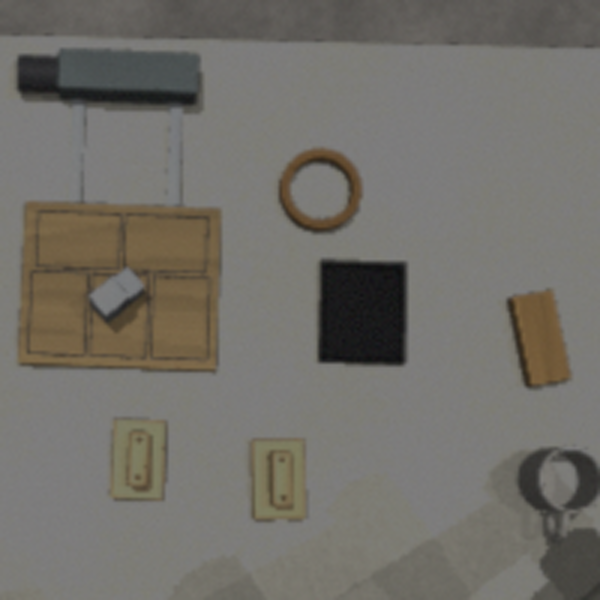

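View pics/c3.png

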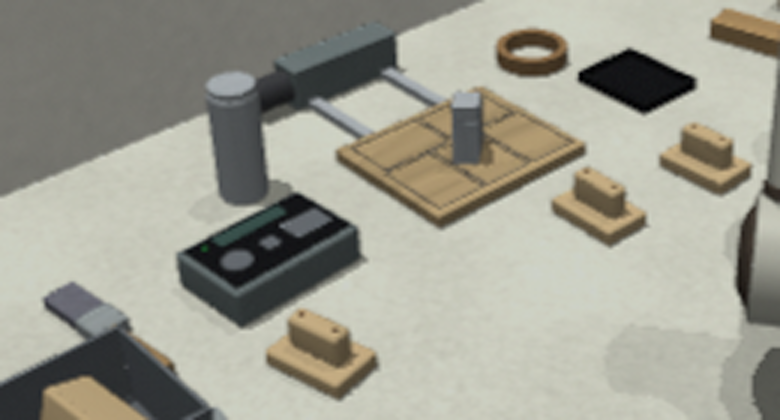

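```bash
cat >> h.py <<'E'
from scipy.optimize import minimize
S=4
def boxpts(cx,cy,z0,lx,ly,lz):
    return np.array([[cx+sx*lx/2,cy+sy*ly/2,z0+sz*lz] for sx in(-1,1) for sy in(-1,1) for sz in(0,1)],float)
BLOCK=[boxpts(0,0,0,96,64,20),boxpts(0,0,20,66,26,36)]
GAUGE=[boxpts(0,0,0,60,32,60),boxpts(-12,0,60,36,32,22)]
SLAB=[boxpts(0,0,0,200,240,18)]
CONS=[boxpts(0,0,0,110,170,46)]
TRAY=[boxpts(0,0,0,124,104,16)]
def sil(n,boxes,x,y,yaw,z,win):
    u0,v0,u1,v1=win
    m=np.zeros(((v1-v0)*S,(u1-u0)*S),np.uint8)
    c,s=np.cos(yaw),np.sin(yaw)
    for b in boxes:
        P=np.c_[c*b[:,0]-s*b[:,1]+x,s*b[:,0]+c*b[:,1]+y,b[:,2]+z]
        p=proj(n,P)
        q=((p+0.5-[u0,v0])*S-0.5)
        hull=cv2.convexHull(q.astype(np.float32))
        cv2.fillConvexPoly(m,np.round(hull*16).astype(np.int32),255,shift=4)
    return m
def up(im,win):
    u0,v0,u1,v1=win
    return cv2.resize(im[v0:v1,u0:u1],None,fx=S,fy=S,interpolation=cv2.INTER_LINEAR)
def maskof(kind,im,win):
    a=up(im,win).astype(np.float32);b,g,r=a[...,0],a[...,1],a[...,2]
    if kind=="wood": return ((r-b)>0.18*r)&(r>40)
    if kind=="dark": return a.max(2)<TH
TH=60
def fit(ims,masks,boxes,x0,z,wins):
    def cost(p):
        t=0
        for n in wins:
            m=sil(n,boxes,p[0],p[1],p[2]/50,z,wins[n])>127
            t+=np.mean(cv2.GaussianBlur(m.astype(np.float32)-masks[n],(0,0),3)**2)*m.size/S/S
        return t
    best=None
    for st in(12,5,2):
        x=best.x if best is not None else np.array([x0[0],x0[1],x0[2]*50])
        r=minimize(cost,x,method="Nelder-Mead",options=dict(initial_simplex=np.vstack([x]+[x+st*e for e in np.eye(3)]),xatol=.05,fatol=1e-3))
        best=r
    p=best.x; return np.array([p[0],p[1],p[2]/50]),best.fun
def win_for(n,boxes,x0,z,pad=8):
    c,s=np.cos(x0[2]),np.sin(x0[2]);b=np.vstack(boxes)
    p=proj(n,np.c_[c*b[:,0]-s*b[:,1]+x0[0],s*b[:,0]+c*b[:,1]+x0[1],b[:,2]+z])
    lo=np.maximum(np.floor(p.min(0)).astype(int)-pad,0);hi=np.minimum(np.ceil(p.max(0)).astype(int)+pad,[640,400])
    return (*lo,*hi)
def locate(ims,boxes,x0,z,kind,pad=8,tag=None,cams=None):
    out={}
    for sel in ([[n] for n in ims]+[list(ims)]):
        wins={n:win_for(n,boxes,x0,z,pad) for n in sel}
        masks={n:maskof(kind,ims[n],wins[n]).astype(np.float32) for n in sel}
        out["+".join(sel)]=fit(ims,masks,boxes,x0,z,wins)
        if tag and len(sel)==1:
            n=sel[0];p=out[n][0];d=up(ims[n],wins[n])
            cs,_=cv2.findContours(sil(n,boxes,*p,z,wins[n]),cv2.RETR_EXTERNAL,cv2.CHAIN_APPROX_NONE);cv2.drawContours(d,cs,-1,(0,0,255),1)
            d2=(masks[n]*255).astype(np.uint8);cv2.imwrite(f"pics/fit_{tag}_{n}.png",np.hstack([d,cv2.merge([d2]*3)]))
    return out
E
cat > m1.py <<'E'
from h import *
ims={n:cv2.imread(f"pics/{n}0.png") for n in("top","side")}
for tag,x0,z,k,b in [("b1",(435,363,.1),0,"wood",BLOCK),("b2",(426,-22,0),0,"wood",BLOCK),("b3",(405,-189,0),0,"wood",BLOCK),("slab",(627,4,0),0,"wood",SLAB)]:
    for c,(p,f) in locate(ims,b,x0,z,k,tag=tag,pad=5).items(): print(tag,c,p.round(3),round(f,1))
E
python3 m1.py
python3 - <<'E'
from h import *
a=[cv2.imread(f"pics/fit_{t}_{n}.png") for t in("b1","b2","b3","slab") for n in("top","side")]
W=max(i.shape[1] for i in a)
def pad(i):return cv2.copyMakeBorder(i,0,4,0,W-i.shape[1],cv2.BORDER_CONSTANT)
o=np.vstack([pad(i) for i in a]);print(o.shape)
h=o.shape[0]; 
cv2.imwrite("pics/fits.png",cv2.resize(o,None,fx=min(1,600/h*1.0),fy=min(1,600/h)) if 0 else np.hstack([np.vstack([pad(i) for i in a[:6]])[:, :400]]))
E
```

```text
b1 top [4.36427e+02 3.67790e+02 2.08000e-01] 9.3
b1 side [4.37845e+02 3.66385e+02 1.53000e-01] 34.2
b1 top+side [4.36687e+02 3.67215e+02 1.86000e-01] 47.9Traceback (most recent call last):
  File "m1.py", line 4, in <module>
    for c,(p,f) in locate(ims,b,x0,z,k,tag=tag,pad=5).items(): print(tag,c,p.round(3),round(f,1))
                   ~~~~~~^^^^^^^^^^^^^^^^^^^^^^^^^^^^
  File "h.py", line 76, in locate
    out["+".join(sel)]=fit(ims,masks,boxes,x0,z,wins)
                       ~~~^^^^^^^^^^^^^^^^^^^^^^^^^^^
  File "h.py", line 63, in fit
    r=minimize(cost,x,method="Nelder-Mead",options=dict(initial_simplex=np.vstack([x]+[x+st*e for e in np.eye(3)]),xatol=.05,fatol=1e-3))
    res = _minimize_neldermead(fun, x0, args, callback, bounds=bounds,
                               **options)
    fxr = func(xr)
    fx = function(np.copy(x), *(wrapper_args + args))
  File "h.py", line 57, in cost
    m=sil(n,boxes,p[0],p[1],p[2]/50,z,wins[n])>127
      ~~~^^^^^^^^^^^^^^^^^^^^^^^^^^^^^^^^^^^^^
  File "h.py", line 40, in sil
    p=proj(n,P)
  File "h.py", line 11, in proj
    c=cam(n);T=c["world_from_camera"];p=(np.atleast_2d(P)-T[:3,3])@T[:3,:3]
  File "h.py", line 5, in cam
    c=eyes.camera_info(n); return c
ValueError: time passes only in moves, steps and waits
[ WARN:0@0.421] global loadsave.cpp:275 findDecoder imread_('pics/fit_b3_top.png'): can't open/read file: check file path/integrity
[ WARN:0@0.421] global loadsave.cpp:275 findDecoder imread_('pics/fit_b3_side.png'): can't open/read file: check file path/integrity
[ WARN:0@0.422] global loadsave.cpp:275 findDecoder imread_('pics/fit_slab_top.png'): can't open/read file: check file path/integrity
[ WARN:0@0.422] global loadsave.cpp:275 findDecoder imread_('pics/fit_slab_side.png'): can't open/read file: check file path/integrity
Traceback (most recent call last):
AttributeError: 'NoneType' object has no attribute 'shape'
```

Too many camera_info calls; cache it in the helper.

```bash
python3 - <<'E'
s=open('h.py').read()
s=s.replace('''    c=eyes.camera_info(n); return c
''','''    if n not in _C: _C[n]=eyes.camera_info(n)
    return _C[n]
''').replace("def cam(n)","_C={}\ndef cam(n)")
open('h.py','w').write(s)
E
python3 m1.py
python3 - <<'E'
from h import *
a=[cv2.imread(f"pics/fit_{t}_{n}.png") for t in("b1","b2","b3","slab") for n in("top","side")]
for i in a: print(i.shape)
W=800
cv=np.zeros((600,800,3),np.uint8);y=0;x=0;rh=0
for i in a:
    h,w=i.shape[:2]
    if x+w>800: x=0;y+=rh;rh=0
    if y+h>600: break
    cv[y:y+h,x:x+w]=i;x+=w+3;rh=max(rh,h+3)
cv2.imwrite("pics/fits.png",cv)
E
```

```text
b1 top [4.36427e+02 3.67790e+02 2.08000e-01] 9.3
b1 side [4.37845e+02 3.66385e+02 1.53000e-01] 34.2
b1 top+side [4.36687e+02 3.67215e+02 1.86000e-01] 47.9
b2 top [ 4.23567e+02 -2.03590e+01 -2.40000e-02] 4.2
b2 side [ 4.2508e+02 -2.3207e+01 -1.0700e-01] 152.0
b2 top+side [ 4.23858e+02 -2.10330e+01 -3.70000e-02] 160.7
b3 top [ 4.04652e+02 -1.88518e+02  3.60000e-02] 3.3
b3 side [ 4.06375e+02 -1.91660e+02 -6.00000e-02] 23.0
b3 top+side [ 4.04575e+02 -1.89016e+02  2.50000e-02] 30.4
slab top [ 6.33333e+02  6.43300e+00 -1.30000e-02] 173.4
slab side [ 6.34706e+02  2.47700e+00 -2.60000e-02] 514.6
slab top+side [ 6.33995e+02  5.28300e+00 -1.50000e-02] 701.0
(156, 248, 3)
(176, 392, 3)
(152, 240, 3)
(156, 352, 3)
(152, 232, 3)
(148, 344, 3)
(272, 624, 3)
(236, 760, 3)
```

View pics/fits.png

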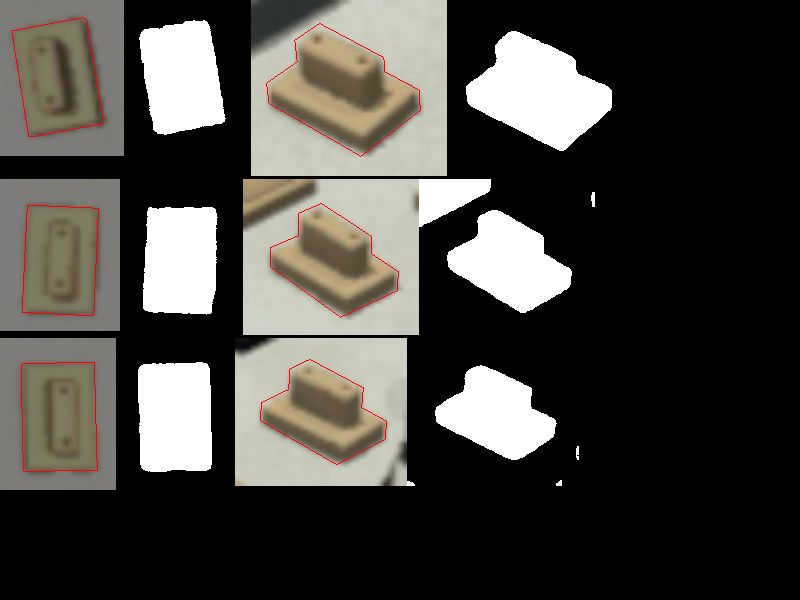

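Run:
```python
from h import *
x,y,yaw=633.8,5.0,-.014
c,s=np.cos(yaw),np.sin(yaw)
outs=[]
for n in("top","side"):
    im=cv2.imread(f"pics/{n}0.png")
    r=rect(n,im,510,750,-130,140,18,2.2); 
    def q(a,b):
        X=x+c*a-s*b;Y=y+s*a+c*b; return (int(round((140-Y)*2.2)),int(round((750-X)*2.2)))
    for cx,cy,lx,ly in [(0,0,200,240),(-37,-74,100,68),(-37,0,100,68),(-37,74,100,68),(53,-53,68,100),(53,53,68,100)]:
        cv2.polylines(r,[np.array([q(cx+a*lx/2,cy+b*ly/2) for a,b in((1,1),(1,-1),(-1,-1),(-1,1))])],True,(0,0,255) if n=="top" else (255,0,0),1)
    cv2.imwrite(f"pics/rect_{n}.png",r); outs.append(r[:,:])
o=np.vstack(outs); o=np.hstack(outs);print(o.shape)
cv2.imwrite("pics/rect.png",cv2.resize(o,(800,int(o.shape[0]*800/o.shape[1]))))
```

```text
(528, 1188, 3)
```

View pics/rect_top.png

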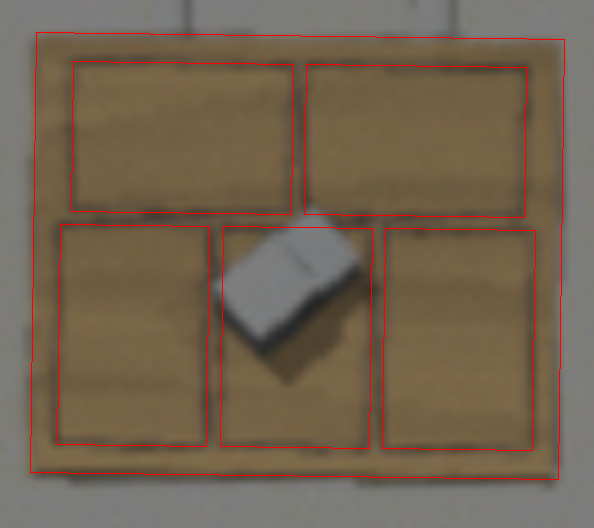

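View pics/rect_side.png

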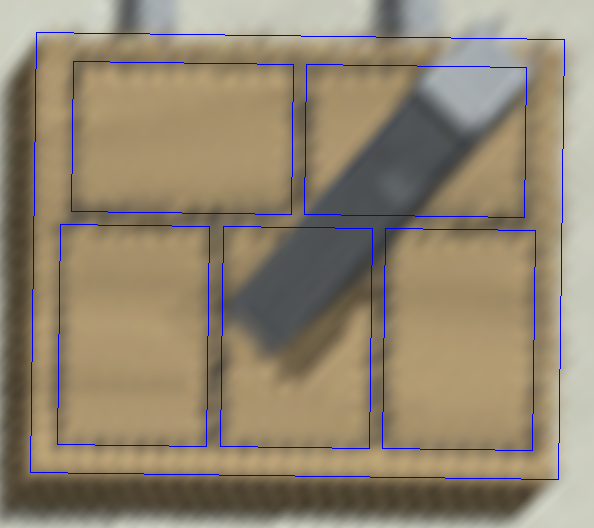

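```bash
cat >> h.py <<'E'
_mo=maskof
def maskof(kind,im,win):
    if kind=="grey":
        a=up(im,win).astype(np.float32);b,g,r=a[...,0],a[...,1],a[...,2]
        return (r-b)<0.22*r
    return _mo(kind,im,win)
E
python3 - <<'E'
from h import *
import h
ims={n:cv2.imread(f"pics/{n}0.png") for n in("top","side")}
for y0 in (-.9,.65,-2.5,2.24,.9):
    for c,(p,f) in locate(ims,GAUGE,(628,10,y0),18,"grey",tag="g%.1f"%y0,pad=4).items(): print(y0,c,p.round(3),round(f,1))
h.TH=62
for c,(p,f) in locate(ims,TRAY,(605,-288,0),0,"dark",tag="tray",pad=4).items(): print("tray",c,p.round(3),round(f,1))
h.TH=95
for c,(p,f) in locate(ims,CONS,(598,313,0),0,"dark",tag="cons",pad=4).items(): print("cons",c,p.round(3),round(f,1))
x,y=605,310
for n in ims:
    r=rect(n,ims[n],x-80,x+80,y-110,y+110,50,3.4); cv2.imwrite(f"pics/cons_{n}.png",r)
    r=rect(n,ims[n],525,685,-370,-210,11,3.0); cv2.imwrite(f"pics/tray_{n}.png",r)
E
```

```text
-0.9 top [618.265   9.504  -0.856] 1.0
-0.9 side [ 6.51316e+02 -1.85960e+01 -5.26000e-01] 141.4
-0.9 top+side [618.868   7.31   -0.821] 163.3
0.65 top [617.317  10.594   2.206] 3.5
0.65 side [695.014 -40.231   1.129] 245.8
0.65 top+side [626.142  11.701   0.877] 423.1
-2.5 top [618.242   9.317  -0.838] 1.1
-2.5 side [700.089 -42.678  -2.835] 224.6
-2.5 top+side [618.041   8.049  -0.82 ] 249.7
2.24 top [617.385  10.626   2.205] 3.5
2.24 side [651.267 -17.929   2.64 ] 171.9
2.24 top+side [618.05    8.748   2.302] 203.2
0.9 top [617.453  10.605   2.205] 3.5
0.9 side [ 6.8457e+02 -3.2763e+01  8.8000e-02] 205.5
0.9 top+side [626.172  11.399   0.882] 409.4
tray top [ 6.08185e+02 -2.88869e+02 -1.80000e-02] 12.7
tray side [ 6.09295e+02 -2.92678e+02 -3.20000e-02] 21.2
tray top+side [ 6.08267e+02 -2.90134e+02 -1.10000e-02] 37.2
cons top [5.97949e+02 3.11185e+02 6.20000e-02] 6.8
cons side [5.99434e+02 3.12380e+02 9.60000e-02] 326.5
cons top+side [5.98018e+02 3.11886e+02 6.00000e-02] 334.6
```

View pics/cons_top.png

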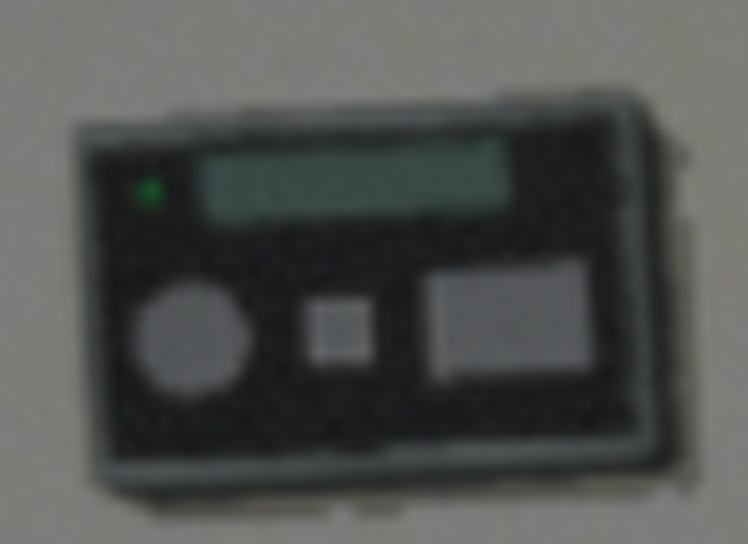

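View pics/cons_side.png

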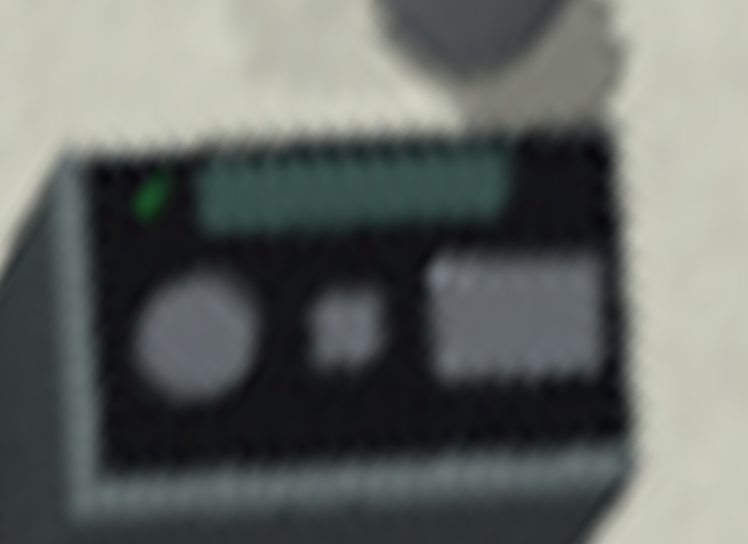

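View pics/tray_side.png

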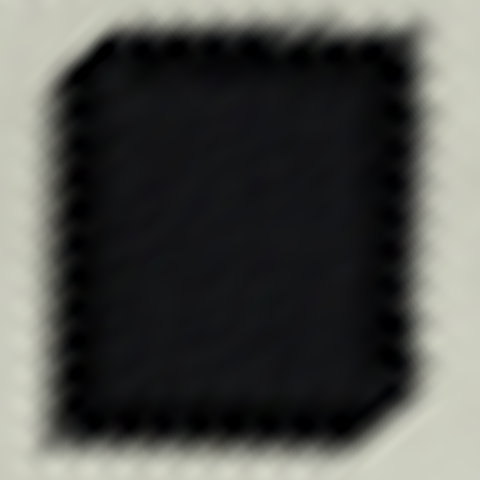

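```bash
cat > plan.py <<'E'
import sys; from h import *
# usage: plan.py grip x,y,z,theta [x,y,z,theta ...]  optional maxstep
def theta(Rm): v=Rm.as_matrix()[:,0]; return np.arctan2(v[1],v[0])
def main():
    step=45.
    a=sys.argv[1:]
    if a[0].startswith("s"): step=float(a[0][1:]);a=a[1:]
    grip=float(a[0]); p,Rm,o=pose(); th=theta(Rm)
    rows=[];Rc=Rm;pc=p.copy()
    for w in a[1:]:
        *t,tt=map(float,w.split(","));t=np.array(t)
        # target rot: x at tt, z down
        Rt=R.from_matrix(np.array([[np.cos(tt),np.sin(tt),0],[np.sin(tt),-np.cos(tt),0],[0,0,-1.]]))
        dr=(Rc.inv()*Rt).as_rotvec()
        n=max(1,int(np.ceil(np.linalg.norm(t-pc)/step)),int(np.ceil(np.linalg.norm(dr)/0.145)))
        p0=pc.copy()
        for i in range(n):
            d=Rc.inv().apply(p0+(t-p0)*(i+1)/n-pc)
            sh=np.round(d/250,3);tr=np.round(dr/n/(np.pi/2),3)
            rows.append([[float(v)+0. for v in sh],[float(v)+0. for v in tr],grip])
            pc=pc+Rc.apply(sh*250);Rc=Rc*R.from_rotvec(tr*np.pi/2)
    print("now",p.round(1),"th",round(float(th)%(2*np.pi),3),"F",o["wrist_force"].round(1),"w",round(o["width"],3),"t",round(o["t"],2),"q6",o["q"][5].round(2))
    for i in range(0,len(rows),8):
        print(str(rows[i:i+8]).replace(" ","").replace("-0.0,","0,").replace("-0.0]","0]").replace("0.0,","0,").replace("0.0]","0]"))
main()
E
python3 plan.py 0 500,-300,250,2.5 585.7,363,130,3.2 585.7,363,80,3.2
```

```text
now [ 225.1 -582.5  241.3] th 1.939 F [ 1.2  0.6 -0.5] w 0.995 t 0.1 q6 -0.26
[[[0.073,0.159,-0.004],[0,0,-0.04],0],[[0.063,0.164,-0.003],[0,0,-0.04],0],[[0.053,0.167,-0.004],[0,0,-0.04],0],[[0.042,0.17,-0.004],[0,0,-0.04],0],[[0.031,0.172,-0.004],[0,0,-0.04],0],[[0.02,0.174,-0.003],[0,0,-0.04],0],[[0.01,0.175,-0.004],[0,0,-0.04],0],[[-0.002,0.175,-0.004],[0,0,-0.04],0]]
[[[-0.013,0.175,-0.004],[0,0,-0.04],0],[[0.081,0.146,0.03],[0,0,-0.028],0],[[0.075,0.149,0.031],[0,0,-0.028],0],[[0.068,0.153,0.03],[0,0,-0.028],0],[[0.062,0.155,0.03],[0,0,-0.028],0],[[0.054,0.158,0.031],[0,0,-0.028],0],[[0.047,0.161,0.03],[0,0,-0.028],0],[[0.041,0.162,0.03],[0,0,-0.028],0]]
[[[0.033,0.163,0.03],[0,0,-0.028],0],[[0.026,0.165,0.031],[0,0,-0.028],0],[[0.019,0.167,0.03],[0,0,-0.028],0],[[0.011,0.166,0.03],[0,0,-0.028],0],[[0.004,0.167,0.031],[0,0,-0.028],0],[[-0.003,0.167,0.03],[0,0,-0.028],0],[[-0.011,0.167,0.03],[0,0,-0.028],0],[[-0.018,0.166,0.031],[0,0,-0.028],0]]
[[[-0.025,0.165,0.03],[0,0,-0.028],0],[[0,0,0.1],[0.001,0,0.003],0],[[0,0,0.1],[0.001,0,0.003],0]]
```

Call:
servo_tool --motion '[[[0.073, 0.159, -0.004], [0, 0, -0.04], 0], [[0.063, 0.164, -0.003], [0, 0, -0.04], 0], [[0.053, 0.167, -0.004], [0, 0, -0.04], 0], [[0.042, 0.17, -0.004], [0, 0, -0.04], 0], [[0.031, 0.172, -0.004], [0, 0, -0.04], 0], [[0.02, 0.174, -0.003], [0, 0, -0.04], 0], [[0.01, 0.175, -0.004], [0, 0, -0.04], 0], [[-0.002, 0.175, -0.004], [0, 0, -0.04], 0]]' --squeeze 40

```text
t: 0.9
tool_pos: [470.3, -330.2, 249.5]
tool_rot: [-1.072, -2.952, -0.0]
wrist_force: [1.4, -0.5, -0.0]
width: -0.001
```

Call:
servo_tool --motion '[[[-0.013, 0.175, -0.004], [0, 0, -0.04], 0], [[0.081, 0.146, 0.03], [0, 0, -0.028], 0], [[0.075, 0.149, 0.031], [0, 0, -0.028], 0], [[0.068, 0.153, 0.03], [0, 0, -0.028], 0], [[0.062, 0.155, 0.03], [0, 0, -0.028], 0], [[0.054, 0.158, 0.031], [0, 0, -0.028], 0], [[0.047, 0.161, 0.03], [0, 0, -0.028], 0], [[0.041, 0.162, 0.03], [0, 0, -0.028], 0]]'

```text
t: 1.7
tool_pos: [537.3, -8.7, 197.3]
tool_rot: [-0.511, -3.099, 0.0]
wrist_force: [1.1, -1.1, 0.1]
width: -0.003
```

Call:
servo_tool --motion '[[[0.033, 0.163, 0.03], [0, 0, -0.028], 0], [[0.026, 0.165, 0.031], [0, 0, -0.028], 0], [[0.019, 0.167, 0.03], [0, 0, -0.028], 0], [[0.011, 0.166, 0.03], [0, 0, -0.028], 0], [[0.004, 0.167, 0.031], [0, 0, -0.028], 0], [[-0.003, 0.167, 0.03], [0, 0, -0.028], 0], [[-0.011, 0.167, 0.03], [0, 0, -0.028], 0], [[-0.018, 0.166, 0.031], [0, 0, -0.028], 0]]'

```text
t: 2.5
tool_pos: [580.3, 322.5, 136.3]
tool_rot: [0.039, -3.141, 0.001]
wrist_force: [2.1, 0.5, 0.0]
width: -0.001
```

Call:
servo_tool --motion '[[[-0.025, 0.165, 0.03], [0, 0, -0.028], 0], [[0, 0, 0], [0, 0, 0], 0], [[0, 0, 0], [0, 0, 0], 0]]'

```text
t: 2.8
tool_pos: [585.1, 362.8, 128.1]
tool_rot: [0.107, -3.138, 0.003]
wrist_force: [-0.5, -0.4, -0.9]
width: -0.0
```

```bash
python3 plan.py 0 585.7,363,80,3.2
python3 - <<'E'
from h import *
a=snap("top","top1");snap("side","side1")
cv2.imwrite("pics/c4.png",cv2.resize(a[80:360,100:540],None,fx=1.8,fy=1.8,interpolation=cv2.INTER_CUBIC))
E
```

```text
now [585.1 362.8 128.1] th 3.21 F [-0.5 -0.4 -0.9] w -0.0 t 2.8 q6 -0.72
[[[-0.001,0.001,0.096],[-0.001,-0.001,0.003],0],[[-0.002,0,0.096],[-0.001,-0.001,0.003],0]]
```

View pics/c4.png

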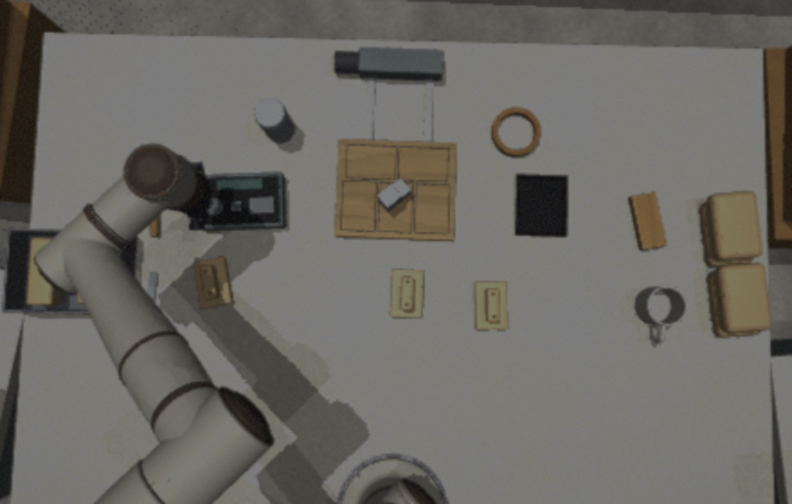

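View pics/side1.png

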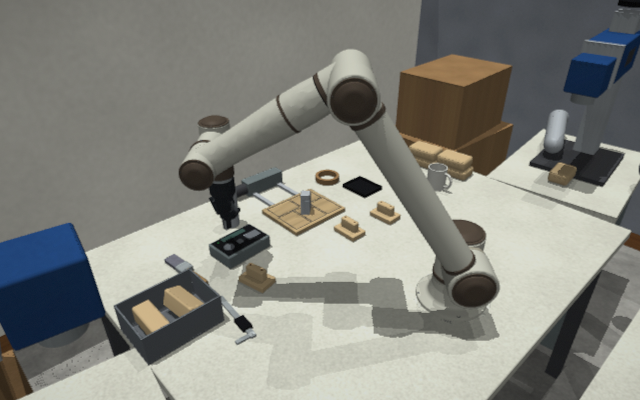

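Call:
servo_tool --motion '[[[0, 0, 0.096], [0, 0, 0], 0], [[0, 0, 0.1], [0, 0, 0], 0], [[0, 0, 0.036], [0, 0, 0], 0], [[0, 0, 0], [0, 0, 0], 0]]'

```text
t: 3.3
tool_pos: [585.4, 360.6, 70.5]
tool_rot: [0.103, -3.138, 0.003]
wrist_force: [-0.1, 0.4, -0.3]
width: 0.002
```

Call:
servo_tool --motion '[[[0, 0, 0.006], [0, 0, 0], 0], [[0, 0, 0.006], [0, 0, 0], 0], [[0, 0, 0], [0, 0, 0], 0]]'

```text
t: 3.6
tool_pos: [586.2, 362.5, 69.6]
tool_rot: [-0.105, 3.139, 0.002]
wrist_force: [-0.4, 0.5, -0.3]
width: -0.001
```

Call:
servo_tool --motion '[[[0, 0, 0.008], [0, 0, 0], 0], [[0, 0, 0.008], [0, 0, 0], 0], [[0, 0, 0], [0, 0, 0], 0]]'

```text
t: 3.9
tool_pos: [585.6, 362.2, 64.2]
tool_rot: [0.106, -3.139, 0.001]
wrist_force: [-0.2, 0.8, -0.2]
width: 0.0
```

Call:
servo_tool --motion '[[[0, 0, 0.006], [0, 0, 0], 0], [[0, 0, 0], [0, 0, 0], 0]]'

```text
t: 4.1
tool_pos: [585.7, 362.2, 62.7]
tool_rot: [0.106, -3.139, 0.0]
wrist_force: [0.1, -0.8, 0.4]
width: -0.001
```

Call:
servo_tool --motion '[[[0, 0, 0.004], [0, 0, 0], 0], [[0, 0, 0], [0, 0, 0], 0]]'

```text
t: 4.3
tool_pos: [585.8, 362.3, 62.4]
tool_rot: [-0.106, 3.14, -0.0]
wrist_force: [-1.3, -0.0, 1.7]
width: -0.0
```

Call:
servo_tool --motion '[[[0, 0, 0.004], [0, 0, 0], 0], [[0, 0, 0], [0, 0, 0], 0]]'

```text
t: 4.5
tool_pos: [585.8, 362.3, 61.5]
tool_rot: [-0.106, 3.14, 0.0]
wrist_force: [-1.3, -1.0, 4.0]
width: 0.003
```

Force rises; continue gently.

Call:
servo_tool --motion '[[[0, 0, 0.004], [0, 0, 0], 0], [[0, 0, 0], [0, 0, 0], 0]]'

```text
t: 4.7
tool_pos: [585.9, 362.3, 60.8]
tool_rot: [-0.106, 3.14, 0.0]
wrist_force: [-2.4, -1.4, 5.1]
width: 0.002
```

Call:
servo_tool --motion '[[[0, 0, 0.003], [0, 0, 0], 0], [[0, 0, 0], [0, 0, 0], 0]]'

```text
t: 4.9
tool_pos: [585.9, 362.3, 60.7]
tool_rot: [-0.106, 3.139, -0.0]
wrist_force: [-3.2, -1.6, 7.7]
width: 0.004
```

Call:
servo_tool --motion '[[[0, 0, 0.003], [0, 0, 0], 0], [[0, 0, 0], [0, 0, 0], 0], [[0, 0, 0], [0, 0, 0], 0], [[0, 0, 0], [0, 0, 0], 0], [[0, 0, 0], [0, 0, 0], 0]]'

```text
t: 5.4
tool_pos: [585.9, 362.4, 60.6]
tool_rot: [-0.107, 3.139, 0.0]
wrist_force: [-3.8, -1.2, 10.4]
width: 0.002
```

Call:
servo_tool --motion '[[[0, 0, -0.05], [0, 0, 0], 0], [[0, 0, -0.15], [0, 0, 0], 0], [[0, 0, -0.15], [0, 0, 0], 0], [[0, 0, -0.15], [0, 0, 0], 0], [[0, 0, 0], [0, 0, 0], 85]]'

```text
t: 5.9
tool_pos: [588.8, 364.3, 190.9]
tool_rot: [-0.106, 3.129, 0.012]
wrist_force: [0.1, -0.0, 0.0]
width: 0.154
```

```bash
python3 plan.py 75 618.5,8.5,190,3.87
python3 - <<'E'
from h import *
a=snap("top","top2")
cv2.imwrite("pics/c5.png",cv2.resize(a[80:360,100:540],None,fx=1.8,fy=1.8,interpolation=cv2.INTER_CUBIC))
E
```

```text
now [588.8 364.3 190.9] th 3.21 F [ 0.1 -0.   0. ] w 0.154 t 5.9 q6 -0.72
[[[-0.003,-0.178,-0.001],[0,0.001,-0.053],75.0],[[0.012,-0.179,-0.001],[0,0.001,-0.053],75.0],[[0.027,-0.176,0],[0,0.001,-0.053],75.0],[[0.042,-0.174,-0.001],[0,0.001,-0.053],75.0],[[0.056,-0.169,-0.001],[0,0.001,-0.053],75.0],[[0.069,-0.165,0],[0,0.001,-0.053],75.0],[[0.083,-0.158,-0.001],[0,0.001,-0.053],75.0],[[0.096,-0.15,0],[0,0.001,-0.053],75.0]]
```

Call:
servo_tool --motion '[[[-0.003, -0.178, -0.001], [0, 0, -0.053], 75], [[0.012, -0.179, -0.001], [0, 0, -0.053], 75], [[0.027, -0.176, 0], [0, 0, -0.053], 75], [[0.042, -0.174, -0.001], [0, 0, -0.053], 75], [[0.056, -0.169, -0.001], [0, 0, -0.053], 75], [[0.069, -0.165, 0], [0, 0, -0.053], 75], [[0.083, -0.158, -0.001], [0, 0, -0.053], 75], [[0.096, -0.15, 0], [0, 0, -0.053], 75]]'

```text
t: 6.75
tool_pos: [614.6, 4.7, 183.4]
tool_rot: [1.13, -2.929, -0.001]
wrist_force: [0.5, -0.5, 0.4]
width: 0.879
```

Call:
servo_tool --motion '[[[0, 0, 0], [0, 0, 0], 75], [[0, 0, 0], [0, 0, 0], 75]]'

```text
t: 6.95
tool_pos: [614.7, 5.3, 183.4]
tool_rot: [1.121, -2.933, -0.001]
wrist_force: [0.4, 0.5, -0.7]
width: 0.879
```

```bash
python3 plan.py 75 618.5,8.5,140,3.87 618.5,8.5,55,3.87
python3 - <<'E'
from h import *
a=snap("top","top3");b=snap("side","side3")
for p in ([618.3,9.4],[618.5,7.5]): print(proj("top",[*p,100]),proj("side",[*p,100]))
cv2.imwrite("pics/c5.png",np.hstack([cv2.resize(a[140:240,270:370],None,fx=4,fy=4,interpolation=cv2.INTER_CUBIC),cv2.resize(b[150:250,250:350],None,fx=4,fy=4,interpolation=cv2.INTER_CUBIC)]))
E
```

```text
now [614.7   5.3 183.4] th 3.872 F [ 0.4  0.5 -0.7] w 0.879 t 6.95 q6 0.46
[[[-0.02,-0.001,0.174],[0.001,-0.001,0.001],75.0],[[0,0,0.17],[0,0,0],75.0],[[0,0,0.17],[0,0,0],75.0]]
[[318.43517675 185.54342739]] [[304.58279117 190.89222464]]
[[318.98713203 185.49854739]] [[304.93952999 190.6928145 ]]
```

View pics/c5.png

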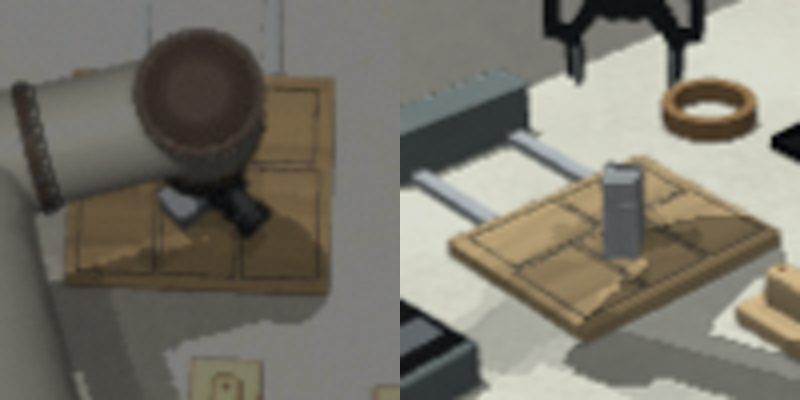

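Call:
servo_tool --motion '[[[-0.018, 0, 0.12], [0, 0, 0], 75], [[0, 0, 0.16], [0, 0, 0], 75], [[0, 0, 0.16], [0, 0, 0], 75], [[0, 0, 0.07], [0, 0, 0], 75], [[0, 0, 0], [0, 0, 0], 75]]'

```text
t: 7.55
tool_pos: [616.2, 10.7, 53.6]
tool_rot: [1.126, -2.925, -0.002]
wrist_force: [0.5, 0.0, 0.6]
width: 0.877
```

Call:
servo_tool --motion '[[[0, 0, 0], [0, 0, 0], 45], [[0, 0, 0], [0, 0, 0], 40], [[0, 0, 0], [0, 0, 0], 36], [[0, 0, 0], [0, 0, 0], 30], [[0, 0, 0], [0, 0, 0], 20], [[0, 0, 0], [0, 0, 0], 20], [[0, 0, 0], [0, 0, 0], 20]]' --squeeze 40

```text
t: 8.25
tool_pos: [619.1, 9.6, 59.0]
tool_rot: [-1.126, 2.931, -0.001]
wrist_force: [-3.1, 0.2, 6.8]
width: 0.371
```

Call:
servo_tool --motion '[[[0, 0, -0.04], [0, 0, 0], 20], [[0, 0, -0.1], [0, 0, 0], 20], [[0, 0, -0.14], [0, 0, 0], 20], [[0, 0, -0.1], [0, 0, 0], 20], [[0, 0, 0], [0, 0, 0], 20]]'

```text
t: 8.75
tool_pos: [621.0, 10.0, 156.8]
tool_rot: [-1.124, 2.924, -0.003]
wrist_force: [0.1, -0.3, -2.2]
width: 0.372
```

```bash
python3 plan.py s35 20 608.3,-290,145,4.70
```

```text
now [621.   10.  156.8] th 3.875 F [ 0.1 -0.3 -2.2] w 0.372 t 8.75 q6 0.46
[[[0.094,-0.095,0.005],[-0.001,0,-0.058],20],[[0.101,-0.087,0.005],[-0.001,0,-0.058],20],[[0.109,-0.076,0.004],[-0.001,0,-0.058],20],[[0.116,-0.067,0.005],[-0.001,0,-0.058],20],[[0.121,-0.055,0.004],[-0.001,0,-0.058],20],[[0.126,-0.045,0.005],[-0.001,0,-0.058],20],[[0.13,-0.032,0.004],[-0.001,0,-0.058],20],[[0.132,-0.021,0.004],[-0.001,0,-0.058],20]]
[[[0.133,-0.009,0.005],[-0.001,0,-0.058],20]]
```

Force −2.2 to −3 N matches a 0.3 kg gauge in the grip.

Call:
servo_tool --motion '[[[0.094, -0.095, 0.005], [0, 0, -0.058], 20], [[0.101, -0.087, 0.005], [0, 0, -0.058], 20], [[0.109, -0.076, 0.004], [0, 0, -0.058], 20], [[0.116, -0.067, 0.005], [0, 0, -0.058], 20], [[0.121, -0.055, 0.004], [0, 0, -0.058], 20], [[0.126, -0.045, 0.005], [0, 0, -0.058], 20], [[0.13, -0.032, 0.004], [0, 0, -0.058], 20], [[0.132, -0.021, 0.004], [0, 0, -0.058], 20]]'

```text
t: 9.55
tool_pos: [605.7, -258.1, 141.1]
tool_rot: [2.1, -2.335, -0.005]
wrist_force: [-0.7, 0.5, -2.7]
width: 0.367
```

Call:
servo_tool --motion '[[[0.133, -0.009, 0.005], [0, 0, -0.058], 20], [[0, 0, 0], [0, 0, 0], 20], [[0, 0, 0], [0, 0, 0], 20], [[0, 0, 0], [0, 0, 0], 20]]'

```text
t: 9.95
tool_pos: [605.2, -289.6, 140.9]
tool_rot: [2.201, -2.241, -0.003]
wrist_force: [0.3, 0.1, -2.4]
width: 0.366
```

```bash
python3 plan.py s35 20 608.3,-290,100,4.70
python3 - <<'E'
from h import *
import h
a=snap("top","top4");b=snap("side","side4")
cv2.imwrite("pics/c6.png",np.hstack([cv2.resize(a[140:240,350:450],None,fx=4,fy=4,interpolation=cv2.INTER_CUBIC),cv2.resize(b[110:210,310:410],None,fx=4,fy=4,interpolation=cv2.INTER_CUBIC)]))
E
```

```text
now [ 605.2 -289.6  140.9] th 4.695 F [ 0.3  0.1 -2.4] w 0.366 t 9.95 q6 1.76
[[[0.001,-0.006,0.082],[0.001,0,-0.002],20],[[0,-0.007,0.081],[0.001,0,-0.002],20]]
```

View pics/c6.png

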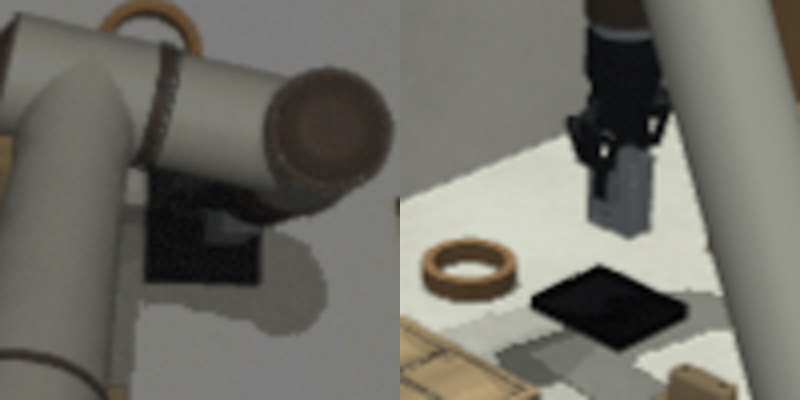

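Call:
servo_tool --motion '[[[0, -0.012, 0.1], [0, 0, -0.002], 20], [[0, 0, 0.1], [0, 0, 0], 20], [[0, 0, 0.1], [0, 0, 0], 20], [[0, 0, 0.05], [0, 0, 0], 20], [[0, 0, 0], [0, 0, 0], 20], [[0, 0, 0], [0, 0, 0], 20]]'

```text
t: 10.65
tool_pos: [609.6, -290.4, 55.5]
tool_rot: [-2.206, 2.236, -0.003]
wrist_force: [1.0, 0.1, -2.4]
width: 0.367
```

Call:
servo_tool --motion '[[[0, 0, 0.008], [0, 0, 0], 20], [[0, 0, 0], [0, 0, 0], 20], [[0, 0, 0], [0, 0, 0], 20]]'

```text
t: 10.95
tool_pos: [609.1, -290.7, 53.5]
tool_rot: [-2.205, 2.237, -0.002]
wrist_force: [-0.5, -0.4, -2.5]
width: 0.37
```

Call:
servo_tool --motion '[[[0, 0, 0.01], [0, 0, 0], 20], [[0, 0, 0.006], [0, 0, 0], 20], [[0, 0, 0], [0, 0, 0], 20], [[0, 0, 0], [0, 0, 0], 20]]'

```text
t: 11.35
tool_pos: [608.7, -290.6, 48.4]
tool_rot: [2.205, -2.237, -0.0]
wrist_force: [-0.4, 1.1, -2.7]
width: 0.37
```

Call:
servo_tool --motion '[[[0, 0, 0.006], [0, 0, 0], 20], [[0, 0, 0], [0, 0, 0], 20]]'

```text
t: 11.55
tool_pos: [608.8, -290.6, 47.1]
tool_rot: [-2.205, 2.237, -0.0]
wrist_force: [0.0, -0.5, -2.6]
width: 0.368
```

Call:
servo_tool --motion '[[[0, 0, 0.006], [0, 0, 0], 20], [[0, 0, 0], [0, 0, 0], 20]]'

```text
t: 11.75
tool_pos: [608.9, -290.6, 47.1]
tool_rot: [-2.206, 2.237, -0.001]
wrist_force: [-2.4, 0.6, 4.8]
width: 0.369
```

Call:
servo_tool --motion '[[[0, 0, 0], [0, 0, 0], 40], [[0, 0, 0], [0, 0, 0], 55], [[0, 0, 0], [0, 0, 0], 75], [[0, 0, 0], [0, 0, 0], 75], [[0, 0, -0.08], [0, 0, 0], 75], [[0, 0, -0.18], [0, 0, 0], 75], [[0, 0, -0.18], [0, 0, 0], 75]]'

```text
t: 12.45
tool_pos: [608.1, -290.5, 155.6]
tool_rot: [2.204, -2.236, -0.004]
wrist_force: [0.8, -0.3, 0.7]
width: 0.874
```

```bash
python3 plan.py 75 480,-215,150,4.72 404.6,-189,120,4.73
```

```text
now [ 608.1 -290.5  155.6] th 4.698 F [ 0.8 -0.3  0.7] w 0.874 t 12.45 q6 1.76
[[[-0.074,0.129,0.006],[0,0,-0.004],75.0],[[-0.074,0.129,0.006],[0,0,-0.004],75.0],[[-0.075,0.128,0.006],[0,0,-0.004],75.0],[[-0.076,0.128,0.006],[0,0,-0.004],75.0],[[-0.054,0.15,0.06],[0.001,0,-0.002],75.0],[[-0.054,0.15,0.061],[0.001,0,-0.002],75.0]]
```

Call:
servo_tool --motion '[[[-0.074, 0.129, 0.006], [0, 0, -0.004], 75], [[-0.074, 0.129, 0.006], [0, 0, -0.004], 75], [[-0.075, 0.128, 0.006], [0, 0, -0.004], 75], [[-0.076, 0.128, 0.006], [0, 0, -0.004], 75], [[-0.054, 0.15, 0.02], [0, 0, -0.002], 75], [[-0.054, 0.14, 0.02], [0, 0, -0.002], 75], [[0, 0, 0], [0, 0, 0], 75], [[0, 0, 0], [0, 0, 0], 75]]'

```text
t: 13.25
tool_pos: [407.7, -189.0, 140.2]
tool_rot: [-2.241, 2.201, -0.002]
wrist_force: [1.0, -0.3, 0.9]
width: 0.877
```

```bash
python3 plan.py 75 404.6,-189.5,120,4.73 404.6,-189.5,40,4.73
python3 - <<'E'
from h import *
a=snap("top","top5");b=snap("side","side5")
cv2.imwrite("pics/c7.png",cv2.resize(a[110:290,200:460],None,fx=3,fy=3,interpolation=cv2.INTER_CUBIC))
cv2.imwrite("pics/c8.png",cv2.resize(b[120:300,210:460],None,fx=3,fy=3,interpolation=cv2.INTER_CUBIC))
E
```

```text
now [ 407.7 -189.   140.2] th 4.73 F [ 1.  -0.3  0.9] w 0.877 t 13.25 q6 1.66
[[[0.002,0.013,0.081],[-0.001,0,0],75.0],[[0,0,0.16],[0,0,0],75.0],[[0,0,0.16],[0,0,0],75.0]]
```

View pics/c7.png

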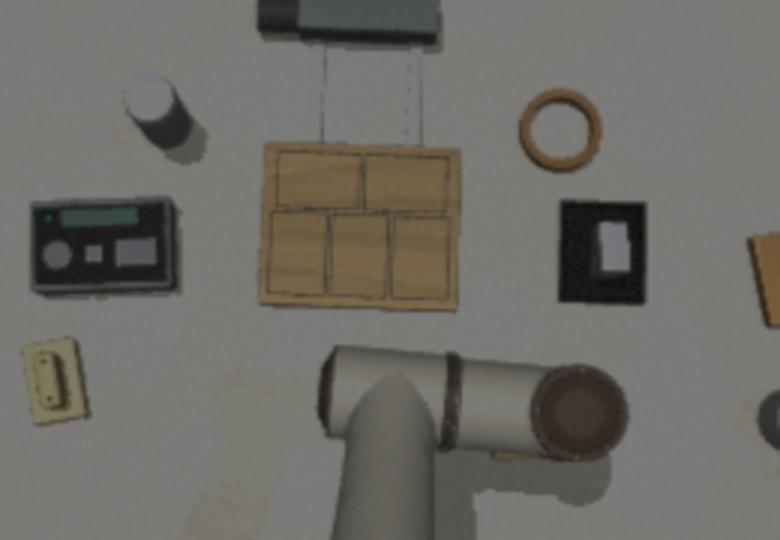

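View pics/c8.png

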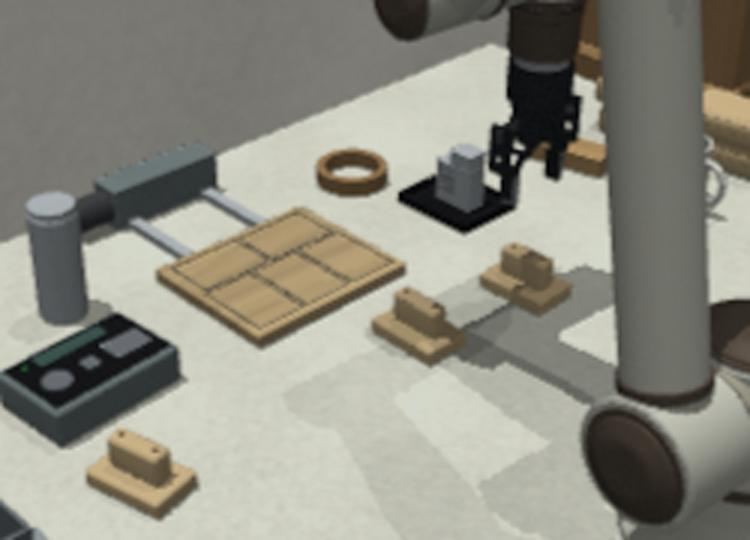

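Call:
servo_tool --motion '[[[0.002, 0.013, 0.08], [0, 0, 0], 75], [[0, 0, 0.14], [0, 0, 0], 75], [[0, 0, 0.12], [0, 0, 0], 75], [[0, 0, 0.06], [0, 0, 0], 75], [[0, 0, 0], [0, 0, 0], 75], [[0, 0, 0], [0, 0, 0], 75]]'

```text
t: 13.95
tool_pos: [405.7, -189.9, 39.6]
tool_rot: [2.24, -2.202, 0.001]
wrist_force: [0.6, 0.1, 0.2]
width: 0.88
```

Call:
servo_tool --motion '[[[0, 0, 0], [0, 0, 0], 45], [[0, 0, 0], [0, 0, 0], 35], [[0, 0, 0], [0, 0, 0], 30], [[0, 0, 0], [0, 0, 0], 15], [[0, 0, 0], [0, 0, 0], 15], [[0, 0, 0], [0, 0, 0], 15]]'

```text
t: 14.55
tool_pos: [405.2, -189.7, 40.4]
tool_rot: [-2.24, 2.201, -0.002]
wrist_force: [-0.7, 0.5, 6.1]
width: 0.296
```

Call:
servo_tool --motion '[[[0, 0, -0.04], [0, 0, 0], 15], [[0, 0, -0.12], [0, 0, 0], 15], [[0, 0, -0.16], [0, 0, 0], 15], [[0, 0, 0], [0, 0, 0], 15]]'

```text
t: 14.95
tool_pos: [407.8, -190.2, 124.5]
tool_rot: [-2.237, 2.197, -0.014]
wrist_force: [1.3, 0.4, -1.2]
width: 0.296
```

```bash
python3 plan.py s40 15 595.8,-68.5,115,4.698
```

```text
now [ 407.8 -190.2  124.5] th 4.731 F [ 1.3  0.4 -1.2] w 0.296 t 14.95 q6 1.66
[[[-0.079,-0.127,0.008],[-0.001,0,0.003],15.0],[[-0.079,-0.126,0.007],[-0.001,0,0.003],15.0],[[-0.08,-0.126,0.007],[-0.001,0,0.003],15.0],[[-0.081,-0.126,0.007],[-0.001,0,0.003],15.0],[[-0.081,-0.125,0.007],[-0.001,0,0.003],15.0],[[-0.082,-0.125,0.006],[-0.001,0,0.003],15.0]]
```

Call:
servo_tool --motion '[[[-0.08, -0.127, 0.008], [0, 0, 0.003], 15], [[-0.08, -0.126, 0.007], [0, 0, 0.003], 15], [[-0.08, -0.126, 0.007], [0, 0, 0.003], 15], [[-0.08, -0.126, 0.007], [0, 0, 0.003], 15], [[-0.081, -0.125, 0.007], [0, 0, 0.003], 15], [[-0.082, -0.125, 0.006], [0, 0, 0.003], 15], [[0, 0, 0], [0, 0, 0], 15], [[0, 0, 0], [0, 0, 0], 15]]'

```text
t: 15.75
tool_pos: [592.0, -67.3, 107.8]
tool_rot: [2.208, -2.232, -0.003]
wrist_force: [-0.3, -0.2, -0.4]
width: 0.298
```

```bash
python3 plan.py s40 15 595.8,-68.5,72,4.698
```

```text
now [592.  -67.3 107.8] th 4.702 F [-0.3 -0.2 -0.4] w 0.298 t 15.75 q6 1.4
[[[0.004,-0.016,0.143],[0.002,0,0.002],15.0]]
```

Call:
servo_tool --motion '[[[0.004, -0.01, 0.07], [0, 0, 0.002], 15], [[0, 0, 0.07], [0, 0, 0], 15], [[0, 0, 0], [0, 0, 0], 15], [[0, 0, 0], [0, 0, 0], 15]]'

```text
t: 16.15
tool_pos: [594.2, -69.5, 74.2]
tool_rot: [2.204, -2.237, -0.001]
wrist_force: [-0.3, 0.3, -0.4]
width: 0.297
```

```bash
python3 plan.py s40 15 595.8,-68.5,61,4.698
```

```text
now [594.2 -69.5  74.2] th 4.697 F [-0.3  0.3 -0.4] w 0.297 t 16.15 q6 1.4
[[[-0.004,-0.006,0.053],[0.001,0,0],15.0]]
```

Call:
servo_tool --motion '[[[-0.003, -0.004, 0.03], [0, 0, 0], 15], [[0, 0, 0.02], [0, 0, 0], 15], [[0, 0, 0], [0, 0, 0], 15], [[0, 0, 0], [0, 0, 0], 15]]'

```text
t: 16.55
tool_pos: [596.1, -68.2, 61.6]
tool_rot: [2.205, -2.237, 0.0]
wrist_force: [0.2, -0.7, -1.7]
width: 0.3
```

Call:
servo_tool --motion '[[[0, 0, 0.006], [0, 0, 0], 15], [[0, 0, 0], [0, 0, 0], 15]]'

```text
t: 16.75
tool_pos: [596.1, -68.1, 60.1]
tool_rot: [-2.205, 2.237, -0.0]
wrist_force: [0.1, -0.5, -1.8]
width: 0.296
```

Call:
servo_tool --motion '[[[0, 0, 0.006], [0, 0, 0], 15], [[0, 0, 0], [0, 0, 0], 15]]'

```text
t: 16.95
tool_pos: [596.3, -68.1, 58.6]
tool_rot: [-2.205, 2.237, -0.0]
wrist_force: [1.2, 0.0, -1.4]
width: 0.298
```

Call:
servo_tool --motion '[[[0, 0, 0.006], [0, 0, 0], 15], [[0, 0, 0], [0, 0, 0], 15]]'

```text
t: 17.15
tool_pos: [596.2, -68.1, 58.5]
tool_rot: [-2.206, 2.237, -0.001]
wrist_force: [-2.6, 0.3, 6.3]
width: 0.297
```

Call:
servo_tool --motion '[[[0, 0, 0], [0, 0, 0], 30], [[0, 0, 0], [0, 0, 0], 40], [[0, 0, 0], [0, 0, 0], 50], [[0, 0, -0.06], [0, 0, 0], 50], [[0, 0, -0.15], [0, 0, 0], 50], [[0, 0, -0.1], [0, 0, 0], 75], [[0, 0, 0], [0, 0, 0], 75]]'

```text
t: 17.85
tool_pos: [598.8, -68.1, 138.8]
tool_rot: [-2.202, 2.232, -0.009]
wrist_force: [0.4, -0.1, -0.1]
width: 0.877
```

```bash
python3 plan.py 75 520,10,130,4.68 424,-20.8,115,4.68
```

```text
now [598.8 -68.1 138.8] th 4.699 F [ 0.4 -0.1 -0.1] w 0.877 t 17.85 q6 1.4
[[[-0.103,0.107,0.011],[-0.002,0,0.004],75.0],[[-0.102,0.107,0.011],[-0.002,0,0.004],75.0],[[-0.101,0.108,0.012],[-0.002,0,0.004],75.0],[[0.045,0.126,0.02],[0,0,0],75.0],[[0.045,0.127,0.02],[0,0,0],75.0],[[0.046,0.126,0.02],[0,0,0],75.0]]
```

Call:
servo_tool --motion '[[[-0.103, 0.107, 0.011], [0, 0, 0.004], 75], [[-0.102, 0.107, 0.011], [0, 0, 0.004], 75], [[-0.101, 0.108, 0.012], [0, 0, 0.004], 75], [[0.045, 0.126, 0.01], [0, 0, 0], 75], [[0.045, 0.127, 0.01], [0, 0, 0], 75], [[0.046, 0.126, 0.01], [0, 0, 0], 75], [[0, 0, 0], [0, 0, 0], 75], [[0, 0, 0], [0, 0, 0], 75]]'

```text
t: 18.65
tool_pos: [421.2, -21.0, 118.5]
tool_rot: [-2.184, 2.258, -0.0]
wrist_force: [0.3, 0.7, 0.3]
width: 0.876
```

```bash
python3 plan.py 75 424,-20.8,80,4.68 424,-20.8,40,4.68
python3 - <<'E'
from h import *
a=snap("top","top6");b=snap("side","side6")
ims={"top":a}
for c,(p,f) in locate(ims,BLOCK,(595.8,-68.5,0),18,"wood",tag="x",pad=0).items(): print(c,p.round(3),f)
cv2.imwrite("pics/c7.png",cv2.resize(a[110:290,200:460],None,fx=3,fy=3,interpolation=cv2.INTER_CUBIC))
cv2.imwrite("pics/c8.png",cv2.resize(b[120:300,210:460],None,fx=3,fy=3,interpolation=cv2.INTER_CUBIC))
E
```

```text
now [421.2 -21.  118.5] th 4.679 F [0.3 0.7 0.3] w 0.876 t 18.65 q6 1.2
[[[-0.001,-0.011,0.154],[0,0,0],75.0],[[0,0,0.16],[0,0,0],75.0]]
top [ 5.97589e+02 -6.71490e+01  2.30000e-02] 23.6586856842041
```

View pics/c7.png

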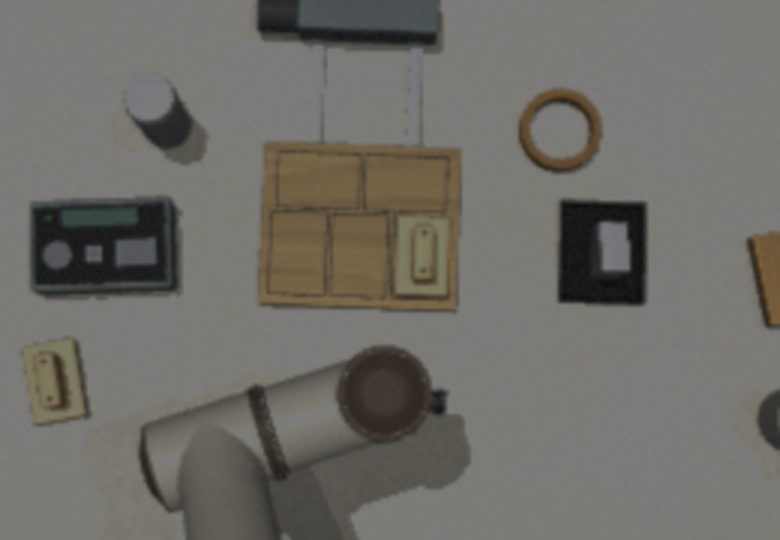

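View pics/c8.png

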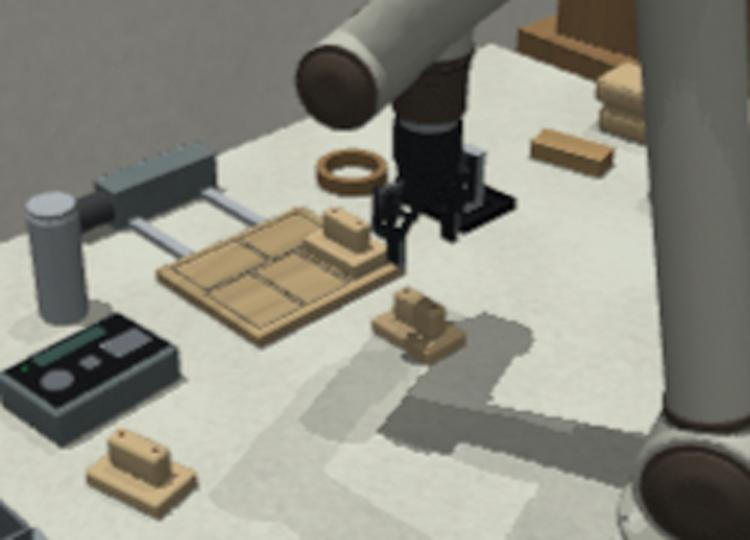

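Call:
servo_tool --motion '[[[0, -0.01, 0.1], [0, 0, 0], 75], [[0, 0, 0.14], [0, 0, 0], 75], [[0, 0, 0.07], [0, 0, 0], 75], [[0, 0, 0], [0, 0, 0], 75], [[0, 0, 0], [0, 0, 0], 75]]'

```text
t: 19.25
tool_pos: [424.9, -20.7, 41.0]
tool_rot: [2.184, -2.258, 0.0]
wrist_force: [-1.0, 0.7, 0.3]
width: 0.877
```

Call:
servo_tool --motion '[[[0, 0, 0], [0, 0, 0], 45], [[0, 0, 0], [0, 0, 0], 35], [[0, 0, 0], [0, 0, 0], 30], [[0, 0, 0], [0, 0, 0], 15], [[0, 0, 0], [0, 0, 0], 15], [[0, 0, 0], [0, 0, 0], 15]]'

```text
t: 19.85
tool_pos: [424.6, -20.6, 41.9]
tool_rot: [-2.183, 2.256, -0.002]
wrist_force: [-1.5, 1.0, 6.1]
width: 0.295
```

Call:
servo_tool --motion '[[[0, 0, -0.04], [0, 0, 0], 15], [[0, 0, -0.12], [0, 0, 0], 15], [[0, 0, -0.14], [0, 0, 0], 15], [[0, 0, 0], [0, 0, 0], 15]]'

```text
t: 20.25
tool_pos: [426.7, -20.3, 120.4]
tool_rot: [-2.179, 2.251, -0.008]
wrist_force: [0.9, -0.2, -1.5]
width: 0.301
```

```bash
python3 plan.py s40 15 596.8,5.5,110,4.698
```

```text
now [426.7 -20.3 120.4] th 4.68 F [ 0.9 -0.2 -1.5] w 0.301 t 20.25 q6 1.2
[[[-0.025,-0.135,0.01],[-0.001,0,-0.002],15.0],[[-0.024,-0.136,0.009],[-0.001,0,-0.002],15.0],[[-0.025,-0.135,0.009],[-0.001,0,-0.002],15.0],[[-0.023,-0.136,0.009],[-0.001,0,-0.002],15.0],[[-0.024,-0.135,0.009],[-0.001,0,-0.002],15.0]]
```

Call:
servo_tool --motion '[[[-0.025, -0.135, 0.01], [0, 0, -0.002], 15], [[-0.024, -0.136, 0.009], [0, 0, -0.002], 15], [[-0.025, -0.135, 0.009], [0, 0, -0.002], 15], [[-0.023, -0.136, 0.009], [0, 0, -0.002], 15], [[-0.024, -0.138, 0.009], [0, 0, -0.002], 15], [[0, 0, 0.06], [0, 0, 0], 15], [[0, 0, 0.06], [0, 0, 0], 15], [[0, 0, 0], [0, 0, 0], 15]]'

```text
t: 21.05
tool_pos: [592.2, 4.2, 71.3]
tool_rot: [2.196, -2.238, -0.007]
wrist_force: [-0.2, 0.1, -1.5]
width: 0.295
```

```bash
python3 plan.py s40 15 596.8,5.5,64,4.698
```

```text
now [592.2   4.2  71.3] th 4.694 F [-0.2  0.1 -1.5] w 0.295 t 21.05 q6 1.27
[[[-0.006,-0.019,0.029],[0.005,-0.001,-0.003],15.0]]
```

Call:
servo_tool --motion '[[[-0.004, -0.012, 0.02], [0, 0, 0], 15], [[0, 0, 0], [0, 0, 0], 15], [[0, 0, 0], [0, 0, 0], 15]]'

```text
t: 21.35
tool_pos: [598.0, 5.8, 70.2]
tool_rot: [-2.201, 2.24, -0.001]
wrist_force: [0.6, -0.6, -1.8]
width: 0.298
```

```bash
python3 plan.py s40 15 596.8,5.5,62,4.698
```

```text
now [598.    5.8  70.2] th 4.695 F [ 0.6 -0.6 -1.8] w 0.298 t 21.35 q6 1.27
[[[0.001,0.005,0.033],[-0.001,0,-0.002],15.0]]
```

Call:
servo_tool --motion '[[[0.001, 0.002, 0.02], [0, 0, -0.001], 15], [[0, 0, 0.012], [0, 0, 0], 15], [[0, 0, 0], [0, 0, 0], 15], [[0, 0, 0], [0, 0, 0], 15]]'

```text
t: 21.75
tool_pos: [597.1, 5.4, 61.5]
tool_rot: [2.203, -2.239, -0.0]
wrist_force: [-0.1, -0.3, -1.3]
width: 0.299
```

Call:
servo_tool --motion '[[[0, 0, 0.006], [0, 0, 0], 15], [[0, 0, 0], [0, 0, 0], 15]]'

```text
t: 21.95
tool_pos: [597.3, 5.5, 60.1]
tool_rot: [-2.203, 2.239, -0.0]
wrist_force: [0.1, 0.2, -1.0]
width: 0.296
```

Call:
servo_tool --motion '[[[0, 0, 0.006], [0, 0, 0], 15], [[0, 0, 0], [0, 0, 0], 15]]'

```text
t: 22.15
tool_pos: [597.3, 5.5, 60.0]
tool_rot: [-2.204, 2.238, -0.001]
wrist_force: [-3.3, 0.1, 6.1]
width: 0.297
```

Seated. Release, then go for the third block.

Call:
servo_tool --motion '[[[0, 0, 0], [0, 0, 0], 30], [[0, 0, 0], [0, 0, 0], 40], [[0, 0, 0], [0, 0, 0], 50], [[0, 0, -0.06], [0, 0, 0], 50], [[0, 0, -0.15], [0, 0, 0], 50], [[0, 0, -0.1], [0, 0, 0], 75], [[0, 0, 0], [0, 0, 0], 75]]'

```text
t: 22.85
tool_pos: [599.8, 5.9, 140.3]
tool_rot: [-2.2, 2.233, -0.008]
wrist_force: [0.2, 0.5, 0.8]
width: 0.878
```

```bash
python3 plan.py 75 470,200,150,4.8 437,367.3,120,4.898
python3 - <<'E'
from h import *
a=snap("top","top7");b=snap("side","side7")
for c,(p,f) in locate({"top":a,"side":b},BLOCK,(437,367,.18),0,"wood",tag="x",pad=4).items(): print(c,p.round(3),f)
E
```

```text
now [599.8   5.9 140.3] th 4.697 F [0.2 0.5 0.8] w 0.878 t 22.85 q6 1.27
[[[-0.128,0.088,-0.007],[-0.001,0,-0.011],75.0],[[-0.13,0.087,-0.007],[-0.001,0,-0.011],75.0],[[-0.131,0.084,-0.007],[-0.001,0,-0.011],75.0],[[-0.132,0.081,-0.006],[-0.001,0,-0.011],75.0],[[-0.134,0.08,-0.007],[-0.001,0,-0.011],75.0],[[-0.136,0.077,-0.006],[-0.001,0,-0.011],75.0],[[-0.169,0.018,0.03],[0,0,-0.015],75.0],[[-0.17,0.014,0.03],[0,0,-0.015],75.0]]
[[[-0.17,0.01,0.03],[0,0,-0.015],75.0],[[-0.171,0.006,0.03],[0,0,-0.015],75.0]]
top [4.36523e+02 3.67426e+02 2.08000e-01] 8.673025131225586
side [4.37827e+02 3.66429e+02 1.52000e-01] 33.04976272583008
top+side [4.37118e+02 3.67233e+02 1.93000e-01] 44.792808532714844
```

Call:
servo_tool --motion '[[[-0.128, 0.088, -0.007], [0, 0, -0.011], 75], [[-0.13, 0.087, -0.007], [0, 0, -0.011], 75], [[-0.131, 0.084, -0.007], [0, 0, -0.011], 75], [[-0.132, 0.081, -0.006], [0, 0, -0.011], 75], [[-0.134, 0.08, -0.007], [0, 0, -0.011], 75], [[-0.136, 0.077, -0.006], [0, 0, -0.011], 75], [[-0.169, 0.018, 0.02], [0, 0, -0.015], 75], [[-0.17, 0.014, 0.02], [0, 0, -0.015], 75]]'

```text
t: 23.75
tool_pos: [449.7, 284.1, 134.9]
tool_rot: [2.365, -2.064, -0.0]
wrist_force: [1.3, 0.2, 0.1]
width: 0.877
```

Call:
servo_tool --motion '[[[-0.17, 0.01, 0.02], [0, 0, -0.015], 75], [[-0.171, 0.006, 0.02], [0, 0, -0.015], 75], [[0, 0, 0], [0, 0, 0], 75], [[0, 0, 0], [0, 0, 0], 75]]'

```text
t: 24.15
tool_pos: [433.6, 367.1, 124.1]
tool_rot: [2.412, -2.006, 0.0]
wrist_force: [0.2, -0.1, -0.3]
width: 0.881
```

```bash
python3 plan.py 75 437,367.2,80,4.9 437,367.2,41,4.9
python3 - <<'E'
from h import *
b=snap("side","side8")
cv2.imwrite("pics/c8.png",cv2.resize(b[160:340,160:410],None,fx=3,fy=3,interpolation=cv2.INTER_CUBIC))
E
```

```text
now [433.6 367.1 124.1] th 4.896 F [ 0.2 -0.1 -0.3] w 0.881 t 24.15 q6 0.77
[[[0.001,-0.014,0.176],[0.002,-0.002,-0.003],75.0],[[0.001,0,0.156],[0,0,0],75.0]]
```

View pics/c8.png

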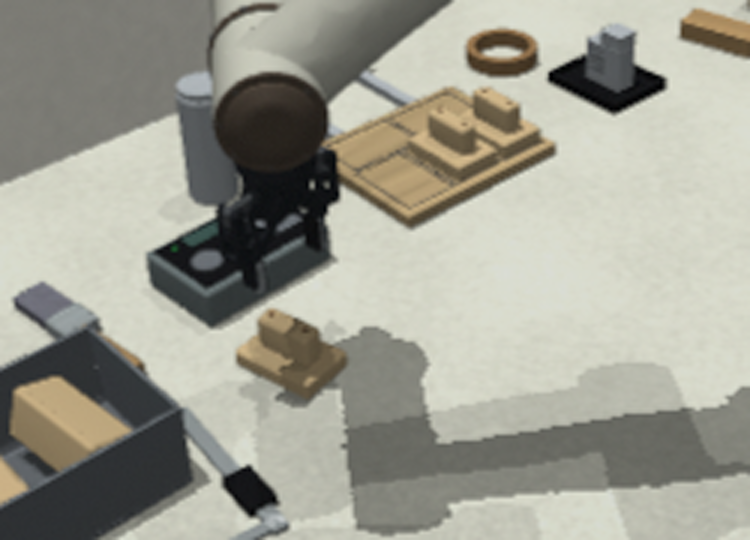

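Call:
servo_tool --motion '[[[0, -0.012, 0.12], [0, 0, -0.002], 75], [[0, 0, 0.14], [0, 0, 0], 75], [[0, 0, 0.07], [0, 0, 0], 75], [[0, 0, 0], [0, 0, 0], 75], [[0, 0, 0], [0, 0, 0], 75]]'

```text
t: 24.7
tool_pos: [438.2, 366.8, 43.9]
tool_rot: [2.416, -2.008, 0.001]
wrist_force: [0.8, -0.5, 0.2]
width: 0.879
```

Call:
servo_tool --motion '[[[0, 0, 0], [0, 0, 0], 45], [[0, 0, 0], [0, 0, 0], 35], [[0, 0, 0], [0, 0, 0], 30], [[0, 0, 0], [0, 0, 0], 15], [[0, 0, 0], [0, 0, 0], 15], [[0, 0, 0], [0, 0, 0], 15]]'

```text
t: 25.3
tool_pos: [438.2, 368.4, 44.8]
tool_rot: [-2.416, 2.005, -0.0]
wrist_force: [-1.9, -0.1, 5.8]
width: 0.296
```

Call:
servo_tool --motion '[[[0, 0, -0.04], [0, 0, 0], 15], [[0, 0, -0.12], [0, 0, 0], 15], [[0, 0, -0.16], [0, 0, 0], 15], [[0, 0, 0], [0, 0, 0], 15]]'

```text
t: 25.7
tool_pos: [440.0, 370.3, 129.4]
tool_rot: [-2.41, 1.998, -0.001]
wrist_force: [0.5, 0.6, -0.8]
width: 0.299
```

```bash
python3 plan.py s40 15 520,150,130,4.76 597.8,79.5,110,4.698
```

```text
now [440.  370.3 129.4] th 4.899 F [ 0.5  0.6 -0.8] w 0.299 t 25.7 q6 0.77
[[[0.154,-0.025,-0.001],[-0.001,0.001,0.015],15.0],[[0.154,-0.029,-0.001],[-0.001,0.001,0.015],15.0],[[0.153,-0.033,-0.001],[-0.001,0.001,0.015],15.0],[[0.152,-0.036,-0.001],[-0.001,0.001,0.015],15.0],[[0.151,-0.039,0],[-0.001,0.001,0.015],15.0],[[0.15,-0.043,-0.001],[-0.001,0.001,0.015],15.0],[[0.099,-0.1,0.027],[0,0,0.013],15.0],[[0.096,-0.101,0.027],[0,0,0.013],15.0]]
[[[0.094,-0.104,0.027],[0,0,0.013],15.0]]
```

Call:
servo_tool --motion '[[[0.154, -0.025, -0.001], [0, 0, 0.015], 15], [[0.154, -0.029, -0.001], [0, 0, 0.015], 15], [[0.153, -0.033, -0.001], [0, 0, 0.015], 15], [[0.152, -0.036, -0.001], [0, 0, 0.015], 15], [[0.151, -0.039, 0], [0, 0, 0.015], 15], [[0.15, -0.043, -0.001], [0, 0, 0.015], 15], [[0.099, -0.1, 0.02], [0, 0, 0.013], 15], [[0.096, -0.101, 0.02], [0, 0, 0.013], 15]]'

```text
t: 26.5
tool_pos: [569.3, 98.6, 114.6]
tool_rot: [2.223, -2.22, -0.001]
wrist_force: [0.4, 1.0, 0.3]
width: 0.297
```

Call:
servo_tool --motion '[[[0.094, -0.104, 0.02], [0, 0, 0.013], 15], [[0, 0, 0.04], [0, 0, 0], 15], [[0, 0, 0], [0, 0, 0], 15], [[0, 0, 0], [0, 0, 0], 15]]'

```text
t: 26.9
tool_pos: [594.2, 76.9, 99.2]
tool_rot: [2.201, -2.239, -0.002]
wrist_force: [0.3, 0.9, -1.3]
width: 0.301
```

```bash
python3 plan.py s40 15 598.5,79.5,75,4.698
```

```text
now [594.2  76.9  99.2] th 4.695 F [ 0.3  0.9 -1.3] w 0.301 t 26.9 q6 1.16
[[[-0.011,-0.017,0.097],[0.001,0,-0.002],15.0]]
```

Call:
servo_tool --motion '[[[-0.008, -0.01, 0.06], [0, 0, -0.002], 15], [[0, 0, 0.04], [0, 0, 0], 15], [[0, 0, 0], [0, 0, 0], 15], [[0, 0, 0], [0, 0, 0], 15]]'

```text
t: 27.3
tool_pos: [597.4, 79.0, 74.3]
tool_rot: [2.205, -2.236, -0.001]
wrist_force: [0.3, -0.8, -1.8]
width: 0.297
```

```bash
python3 plan.py s40 15 598.7,79.5,66,4.698
```

```text
now [597.4  79.   74.3] th 4.699 F [ 0.3 -0.8 -1.8] w 0.297 t 27.3 q6 1.16
[[[-0.002,-0.005,0.033],[0.001,0,0],15.0]]
```

Call:
servo_tool --motion '[[[-0.001, -0.002, 0.02], [0, 0, 0], 15], [[0, 0, 0.014], [0, 0, 0], 15], [[0, 0, 0], [0, 0, 0], 15], [[0, 0, 0], [0, 0, 0], 15]]'

```text
t: 27.7
tool_pos: [598.4, 78.9, 66.3]
tool_rot: [2.205, -2.237, 0.0]
wrist_force: [0.3, 0.2, -1.3]
width: 0.294
```

Call:
servo_tool --motion '[[[0, 0, 0.006], [0, 0, 0], 15], [[0, 0, 0], [0, 0, 0], 15]]'

```text
t: 27.9
tool_pos: [598.3, 78.9, 64.8]
tool_rot: [2.205, -2.238, -0.0]
wrist_force: [-0.8, 0.3, -1.5]
width: 0.294
```

Call:
servo_tool --motion '[[[0, 0, 0.006], [0, 0, 0], 15], [[0, 0, 0], [0, 0, 0], 15]]'

```text
t: 28.1
tool_pos: [598.2, 78.9, 63.1]
tool_rot: [2.205, -2.237, -0.0]
wrist_force: [0.9, 1.0, -0.6]
width: 0.297
```

Call:
servo_tool --motion '[[[0, 0, 0.005], [0, 0, 0], 15], [[0, 0, 0], [0, 0, 0], 15]]'

```text
t: 28.3
tool_pos: [598.4, 78.9, 62.8]
tool_rot: [-2.206, 2.237, -0.001]
wrist_force: [-2.3, -0.7, 3.9]
width: 0.295
```

Call:
servo_tool --motion '[[[0, 0, 0], [0, 0, 0], 30], [[0, 0, 0], [0, 0, 0], 40], [[0, 0, 0], [0, 0, 0], 50], [[0, 0, -0.06], [0, 0, 0], 50], [[0, 0, -0.15], [0, 0, 0], 50], [[0, 0, -0.15], [0, 0, 0], 50], [[0, 0, 0], [0, 0, 0], 50]]'

```text
t: 29.0
tool_pos: [601.9, 79.9, 158.1]
tool_rot: [-2.199, 2.229, -0.01]
wrist_force: [0.0, 0.3, 0.8]
width: 0.583
```

```bash
python3 plan.py 0 500,230,180,4.76 460,330,180,4.76
```

```text
now [601.9  79.9 158.1] th 4.699 F [0.  0.3 0.8] w 0.583 t 29.0 q6 1.16
[[[-0.119,0.083,-0.018],[-0.002,0,-0.008],0],[[-0.12,0.081,-0.018],[-0.002,0,-0.008],0],[[-0.121,0.08,-0.018],[-0.002,0,-0.008],0],[[-0.122,0.079,-0.017],[-0.002,0,-0.008],0],[[-0.123,0.077,-0.017],[-0.002,0,-0.008],0],[[-0.136,0.047,0.001],[0.001,0.001,0],0],[[-0.136,0.046,0],[0.001,0.001,0],0],[[-0.136,0.047,0],[0.001,0.001,0],0]]
```

Call:
servo_tool --motion '[[[-0.119, 0.083, -0.018], [0, 0, -0.008], 0], [[-0.12, 0.081, -0.018], [0, 0, -0.008], 0], [[-0.121, 0.08, -0.018], [0, 0, -0.008], 0], [[-0.122, 0.079, -0.017], [0, 0, -0.008], 0], [[-0.123, 0.077, -0.017], [0, 0, -0.008], 0], [[-0.136, 0.047, 0], [0, 0, 0], 0], [[-0.136, 0.046, 0], [0, 0, 0], 0], [[-0.136, 0.047, 0], [0, 0, 0], 0]]'

```text
t: 29.8
tool_pos: [456.0, 330.7, 173.9]
tool_rot: [-2.274, 2.167, 0.0]
wrist_force: [0.0, 0.3, -0.0]
width: 0.003
```

Run:
```python
from h import *
import h
a=snap("top","top9");b=snap("side","side9")
ims={"top":a,"side":b}
x,y,yaw=633.8,5.0,-.014;c,s=np.cos(yaw),np.sin(yaw)
r=rect("top",a,510,750,-130,140,38,2.4)
for i,ly in enumerate((-74,0,74)):
    X=x+c*-37-s*ly;Y=y+s*-37+c*ly
    # rib-top corner overlay via fit of base top face at z38
    c4=[(X+c*p-s*q,Y+s*p+c*q) for p,q in((48,32),(48,-32),(-48,-32),(-48,32))]
    cv2.polylines(r,[np.array([(int((140-v)*2.4),int((750-u)*2.4)) for u,v in c4])],True,(0,0,255),1)
cv2.imwrite("pics/r9.png",r)
h.TH=62
def mk(kind,im,win):
    A=up(im,win).astype(np.float32); return A.max(2)>75 if kind=="g" else h._mo(kind,im,win)
h.maskof=mk
for n in ims:
    print(n,*locate({n:ims[n]},GAUGE,(608,-290,0),6,"g",pad=-3 if n=="side" else 0,tag="gt").items())
cv2.imwrite("pics/c9.png",cv2.resize(b[100:300,100:500],None,fx=2,fy=2,interpolation=cv2.INTER_CUBIC))
cv2.imwrite("pics/c10.png",cv2.resize(a[90:400,100:560],None,fx=1.7,fy=1.7,interpolation=cv2.INTER_CUBIC))
r=np.hstack([rect("top",a,538,678,-360,-220,88,2.8),rect("side",b,538,678,-360,-220,6,2.8)]);cv2.imwrite("pics/r10.png",r)
```

```text
top ('top', (array([ 6.16354229e+02, -3.04051628e+02,  5.56503626e-02]), np.float64(10.774550437927246)))
side ('side', (array([ 6.20089102e+02, -2.99734494e+02, -5.12884290e-02]), np.float64(1.564244270324707)))
```

View pics/r9.png

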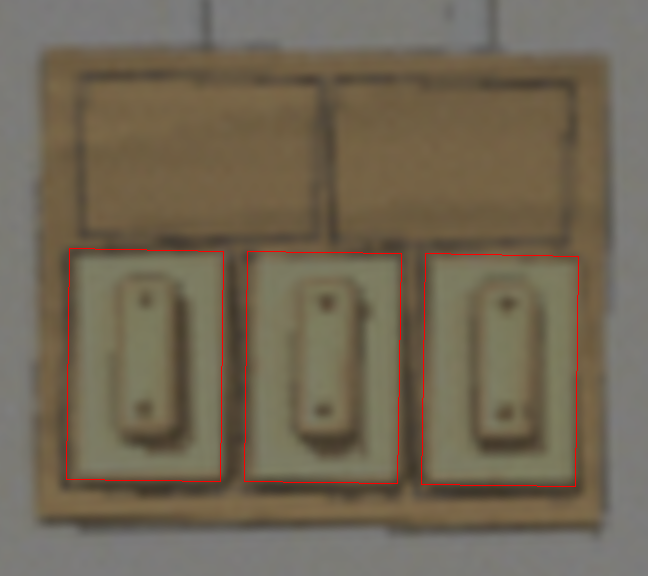

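View pics/c9.png

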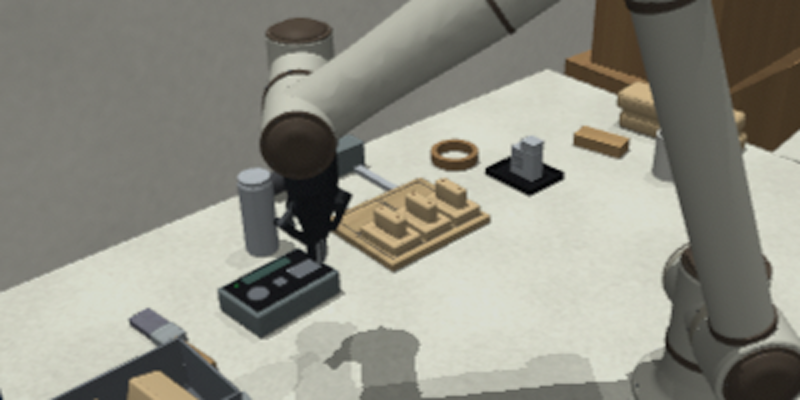

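View pics/c10.png

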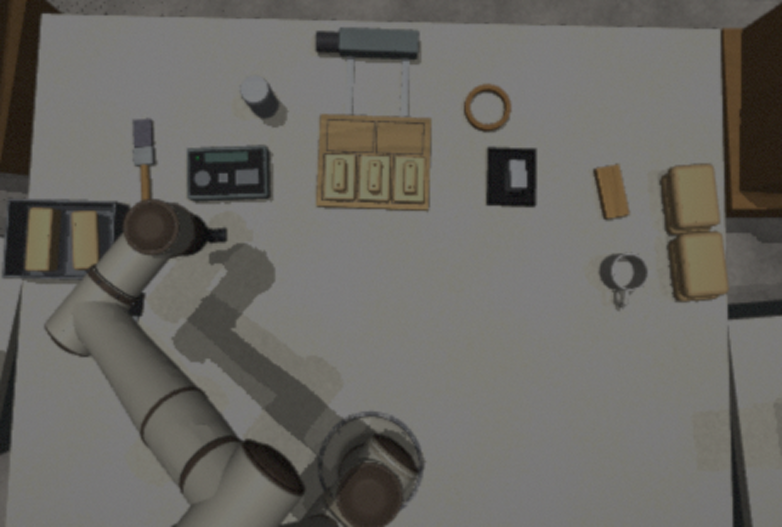

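View pics/r10.png

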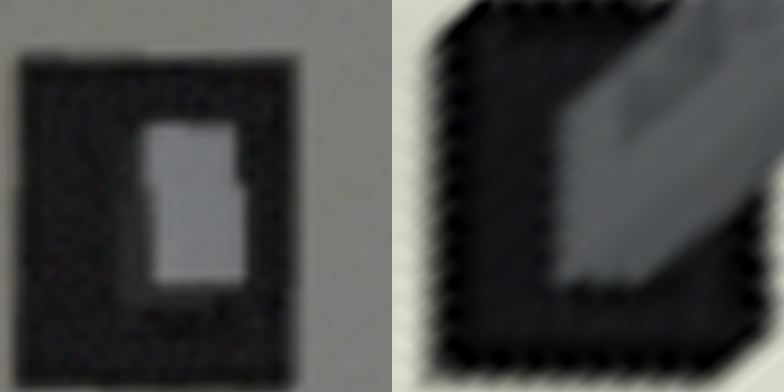

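```bash
python3 plan.py 0 591,268.5,110,4.76 591,268.5,75,4.76
```

```text
now [455.7 332.7 173.8] th 4.765 F [ 0.3 -1.3 -0.5] w -0.003 t 29.9 q6 0.71
[[[0.071,-0.132,0.064],[0,0,0.001],0],[[0.072,-0.131,0.064],[0,0,0.001],0],[[0.071,-0.132,0.063],[0,0,0.001],0],[[0.07,-0.132,0.064],[0,0,0.001],0],[[0,0,0.14],[0,0.001,-0.001],0]]
```

Call:
servo_tool --motion '[[[0.071, -0.132, 0.03], [0, 0, 0.001], 0], [[0.072, -0.131, 0.03], [0, 0, 0.001], 0], [[0.071, -0.132, 0.06], [0, 0, 0.001], 0], [[0.07, -0.132, 0.06], [0, 0, 0.001], 0], [[0, 0, 0.05], [0, 0, 0], 0], [[0, 0, 0], [0, 0, 0], 0], [[0, 0, 0], [0, 0, 0], 0]]'

```text
t: 30.6
tool_pos: [591.2, 264.2, 116.4]
tool_rot: [2.267, -2.173, -0.0]
wrist_force: [-0.3, 0.5, -0.8]
width: -0.001
```

```bash
python3 plan.py 0 591,268.5,80,4.76
python3 - <<'E'
from h import *
b=snap("side","side10")
cv2.imwrite("pics/c11.png",cv2.resize(b[170:290,190:310],None,fx=4,fy=4,interpolation=cv2.INTER_CUBIC))
E
```

```text
now [591.2 264.2 116.4] th 4.755 F [-0.3  0.5 -0.8] w -0.001 t 30.6 q6 0.94
[[[-0.017,0,0.145],[0,0,-0.003],0]]
```

View pics/c11.png

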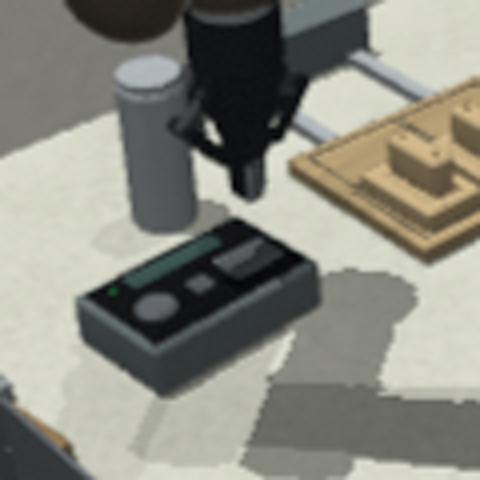

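Call:
servo_tool --motion '[[[-0.012, 0, 0.09], [0, 0, 0], 0], [[0, 0, 0.08], [0, 0, 0], 0], [[0, 0, 0], [0, 0, 0], 0], [[0, 0, 0], [0, 0, 0], 0]]'

```text
t: 31.05
tool_pos: [591.5, 268.3, 75.3]
tool_rot: [-2.269, 2.172, -0.001]
wrist_force: [0.6, 0.0, 0.1]
width: -0.002
```

Call:
servo_tool --motion '[[[0, 0, 0.012], [0, 0, 0], 0], [[0, 0, 0], [0, 0, 0], 0], [[0, 0, 0], [0, 0, 0], 0]]'

```text
t: 31.35
tool_pos: [591.8, 267.8, 71.9]
tool_rot: [-2.267, 2.173, -0.0]
wrist_force: [0.4, 0.2, 0.6]
width: -0.002
```

Call:
servo_tool --motion '[[[0, 0, 0.012], [0, 0, 0], 0], [[0, 0, 0.01], [0, 0, 0], 0], [[0, 0, 0], [0, 0, 0], 0], [[0, 0, 0], [0, 0, 0], 0]]'

```text
t: 31.75
tool_pos: [591.5, 267.4, 65.3]
tool_rot: [2.267, -2.174, -0.0]
wrist_force: [0.6, -0.6, 0.5]
width: -0.001
```

Call:
servo_tool --motion '[[[0, 0, 0.008], [0, 0, 0], 0], [[0, 0, 0], [0, 0, 0], 0]]'

```text
t: 31.95
tool_pos: [591.4, 267.4, 63.2]
tool_rot: [2.267, -2.174, -0.0]
wrist_force: [-0.5, -0.6, -0.3]
width: -0.004
```

Call:
servo_tool --motion '[[[0, 0, 0.005], [0, 0, 0], 0], [[0, 0, 0], [0, 0, 0], 0]]'

```text
t: 32.15
tool_pos: [591.7, 267.6, 62.5]
tool_rot: [-2.268, 2.174, -0.0]
wrist_force: [-0.1, 0.3, 1.8]
width: -0.0
```

Call:
servo_tool --motion '[[[0, 0, 0.004], [0, 0, 0], 0], [[0, 0, 0], [0, 0, 0], 0]]'

```text
t: 32.35
tool_pos: [591.6, 267.6, 61.7]
tool_rot: [-2.268, 2.174, -0.0]
wrist_force: [-1.4, -0.6, 3.4]
width: 0.002
```

Call:
servo_tool --motion '[[[0, 0, 0.004], [0, 0, 0], 0], [[0, 0, 0], [0, 0, 0], 0]]'

```text
t: 32.55
tool_pos: [591.7, 267.6, 60.8]
tool_rot: [-2.268, 2.174, -0.0]
wrist_force: [-1.2, -1.1, 5.4]
width: -0.001
```

Call:
servo_tool --motion '[[[0, 0, 0.004], [0, 0, 0], 0], [[0, 0, 0], [0, 0, 0], 0]]'

```text
t: 32.75
tool_pos: [591.7, 267.6, 60.6]
tool_rot: [-2.268, 2.173, -0.001]
wrist_force: [-2.8, -0.3, 8.4]
width: -0.001
```

Call:
servo_tool --motion '[[[0, 0, 0.003], [0, 0, 0], 0], [[0, 0, 0], [0, 0, 0], 0], [[0, 0, 0], [0, 0, 0], 0], [[0, 0, 0], [0, 0, 0], 0], [[0, 0, 0], [0, 0, 0], 0]]'

```text
t: 33.25
tool_pos: [591.7, 267.6, 60.5]
tool_rot: [-2.268, 2.173, -0.001]
wrist_force: [-3.9, -2.1, 11.4]
width: 0.001
```

Fully down at 11 N, held. Retreat and do a last check.

Call:
servo_tool --motion '[[[0, 0, -0.05], [0, 0, 0], 0], [[0, 0, -0.14], [0, 0, 0], 0], [[0, 0, -0.16], [0, 0, 0], 0], [[0, 0, -0.16], [0, 0, 0], 0], [[0, 0, 0], [0, 0, 0], 0], [[0, 0, 0], [0, 0, 0], 0]]'

```text
t: 33.85
tool_pos: [591.7, 267.8, 187.1]
tool_rot: [-2.265, 2.173, 0.001]
wrist_force: [0.2, -0.4, -0.6]
width: -0.0
```

Run:
```python
from h import *
a=snap("top","top12");b=snap("side","side12")
cv2.imwrite("pics/c12.png",np.vstack([cv2.resize(a[100:280,180:480],None,fx=1.6,fy=1.6,interpolation=cv2.INTER_CUBIC),cv2.resize(b[120:300,150:450],None,fx=1.6,fy=1.6,interpolation=cv2.INTER_CUBIC)]))
p,r,o=pose();print(p,o["wrist_force"],o["t"])
```

```text
[590.73296571 267.08771657 184.57180269] [0.34613686 0.60742369 0.40124964] 33.95
```

View pics/c12.png

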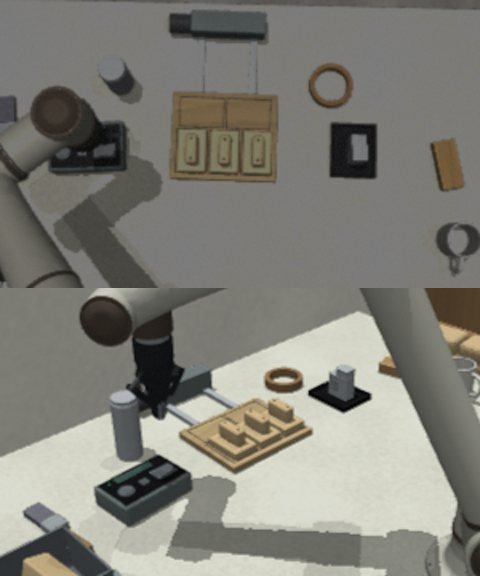

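```bash
python3 -c "
from station import job
print(job.hand_in())"
```

```text
the job is handed in; nothing more can be done
None
```

I finished all the steps in order and handed the job in at about 34 s of robot time. `hand_in` gave no verdict.

- **Extractor key:** I pressed the round key first, slowly, to about 10 N and held it for about 0.4 s. The stop key was never touched.
- **Gauge:** it stands upright in the tray. The overhead picture puts it about 3 mm from the tray's middle, and the side picture's near bottom corner agrees to about 4–5 mm. An automatic outline fit put it about 13–16 mm off; I discounted that because its image window was too tight. That is still inside the 25 mm limit.
- **Blocks:** only three ribbed blocks were on the table in any picture. The plain pieces in the crate and at the table edge have no rib, so I left them. The three blocks fill the row of three, rib up. A final overlay showed them matching the outlines to within 2–3 mm, and the fingers are clear of them.
- **Start key:** pressed last, to about 11 N, and held for about 0.5 s.
- **Final state:** the arm is clear at about 185 mm with no contact force. The last pictures show the gauge, blocks and visible bystanders where they should be. No block seemed to have been knocked aside during the run.

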